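# Empty the desiccant cup and vent the dry box

## Task

Tip all four spent orange desiccant cartridges out of the white cup into the yellow waste tray and stand the empty cup upright in the middle of its blue mat, then let go of it. Then take the dry box's lid by its green handle, pull it free of its sticky seal without letting it fly open, and hold it slightly open so that the box can air, its front edge about 3 cm above the rim. Finish while still holding the lid there by the handle, and leave the other things on the bench where they are.

Things in the scene. Friction and masses are not known exactly. Their poses are not given: they have to be found in the camera images.
- cup: white plastic cup, open at the top, 90 mm tall, round and slightly flared: 54 mm outside diameter at the foot, 62 mm at the rim, walls 3 mm, floor 4 mm, about 0.09 kg empty; it can be gripped across its middle with 30 N. Origin at the centre of its underside, z up through the mouth. It starts upright on the mat with the four cartridges in it
- piece0: orange desiccant cartridge, a smooth hard plastic barrel 16 mm across and 18 mm long, 15 g; origin at the centre of its lower end face, z along its length. One of four alike, all in the cup at the start; they slide easily and begin to leave the cup once it is tipped past about 100 degrees
- piece1: orange desiccant cartridge, a smooth hard plastic barrel 16 mm across and 18 mm long, 15 g; origin at the centre of its lower end face, z along its length. One of four alike, all in the cup at the start; they slide easily and begin to leave the cup once it is tipped past about 100 degrees
- piece2: orange desiccant cartridge, a smooth hard plastic barrel 16 mm across and 18 mm long, 15 g; origin at the centre of its lower end face, z along its length. One of four alike, all in the cup at the start; they slide easily and begin to leave the cup once it is tipped past about 100 degrees
- piece3: orange desiccant cartridge, a smooth hard plastic barrel 16 mm across and 18 mm long, 15 g; origin at the centre of its lower end face, z along its length. One of four alike, all in the cup at the start; they slide easily and begin to leave the cup once it is tipped past about 100 degrees
- mat: flat blue plastic mat, 120 x 120 x 3 mm, fixed to the bench; origin at the centre of its underside
- tray: yellow open waste tray, 180 mm (its x) by 160 mm (its y), walls 50 mm tall and 4 mm thick, floor 4 mm, fixed to the bench; origin at the centre of its underside
- dry_box: white dry-storage box with grey foot, 200 mm (its x) by 240 mm (its y), rim 105 mm above the bench, fixed. Origin at the centre of its underside; its x points from the front (handle side) to the hinge side. The lid's hinge line runs along the box's y at the back rim, at (100, 0, 105) mm in the box's frame
- lid: clear hinged lid of the dry box, 206 x 246 x 10 mm, with its handle about 0.4 kg. Origin on the hinge line, midway along it; with the lid shut its x points as the box's x (the lid lies on the -x side) and its z is up, out of the lid
- handle (a point): middle of the green round bar handle on the lid: the bar is 12 mm thick, 100 mm long along the box's y, carried by two black posts 14 mm thick at its ends, with 28 mm of free space between bar and lid. This point lies on the bar's axis, in the lid's frame at (-175, 0, 47) mm; the lid's top face is at 13 mm there
- lid_angle (a joint): lid's angle in rad: 0 shut, growing as the front edge rises, at most 1.1. The front edge is 203 mm from the hinge line: 0.15 rad = 30 mm. The gasket sticks: pulled up at the handle, the force peaks at about 15 N near 0.015 rad (3 mm there), then gives way suddenly; by 0.1 rad only the lid's weight, about 2 N there, remains. If let go, the lid drops and sticks again nearly shut, at about 0.04 rad
- reagent: amber reagent bottle, 64 mm across, 150 mm tall, loose bystander; origin at the centre of its underside
- jar: white jar with blue lid, 70 mm across, 85 mm tall, loose bystander; origin at the centre of its underside
- tip_box: blue pipette-tip box 120 x 85 x 60 mm, loose bystander; origin at the centre of its underside
- tube_rack: white rack of capped sample tubes, 70 x 150 mm, 111 mm tall, loose bystander; origin at the centre of its underside
- timer: small white bench timer, 30 x 65 x 55 mm, loose bystander; origin at the centre of its underside
- stopper: red rubber stopper, 30 mm across, 22 mm tall, loose bystander; origin at the centre of its underside
Things that resemble listed ones, but are neither listed nor needed, are in the scene too. Leave any red look-alike of the cup alone. Of the things shaped like the mat, the blue one is meant.

How it is judged:
By the outcome, as a careful person would: the job done as asked, in the order asked, and still so for the second after the job is handed in, while the arm keeps its last pose, push and grip.
It also fails if it takes over 64 s, if anything falls off the work surface, if the arm or the gripper's body presses on something with over 40 N, if the wrist force passes 120 N, or if a joint passes its speed limit or range.

## Robot

A 6-joint arm with a two-finger parallel gripper is mounted at the origin on the work surface. World frame = base frame: x ahead of the robot, y to its left, z up, the work surface at z = 0. Lengths are in mm, angles in rad, forces in N, time in s.
With the tool pointing down it reaches from about 350 to 975 mm from the base axis. Payload 7.1 kg.
Tool frame: the origin (TCP) lies between the finger pads; the fingertips stand 17 mm ahead of it and the grasp point (between the pads) lies 2 mm behind it (tip_reach is the y of the fingertips in the tool frame, in mm); y points along the fingers, x is the direction in which the jaws open and shut, and the axes are right-handed (so a half turn about y gives the same grasp; the last joint's range is limited). The gripper opens to 88 mm and grips with 3 to 60 N. Pads are 20 mm wide; open, the fingers measure 115 mm over their backs; the gripper's body (75 mm by 178 mm) begins 61 mm behind the grasp point.
Start: joints at [-1.347, 0.423, 1.63, -0, 1.089, -0.019], TCP at [150.283, -606.646, 209.475] pointing down, gripper open.
Joint ranges: [-3, 3], [-0.9, 2.11], [0.09, 2.58], [-1.31, 4.45], [0.11, 2.69], [-2.54, 2.54]. Speed limits (rad/s): [2.39, 2.39, 3.01, 3.14, 3.14, 3.14].

## Interface

Orientations are given as a rotation vector (axis times angle).
In Python, from workcell import get_obs, get_image, camera_model, close_job, silhouettes, tip_of, tip_reach gives the robot as it stands. The module is installed in compiled form; this text tells all that it offers.
- The arm moves only by the tool arm_command, never from a script. Its argument "targets" is a list of rows, each a list of 4 numbers: the shift along the tool's x, y, z in mm, then the turn about the tool's y in rad. A call has 1 to 20 rows; each row shifts and turns the commanded pose from where the row before left it, along the tool's axes as they then stand; what a row does not reach is not made up. A row lasts 1/12 s, in which the tool goes at most 41.7 mm and 7.16 degrees, less where a joint would pass 70% of its speed; a pose out of reach is approached as far as the arm can. A call is refused whole if a number of a shift passes 41.7 or a number of a turn 0.125, either way. A call with a gripper value outside its range is refused whole. "gripper" is the opening in per cent of the stroke, from 0 (shut) to 100 (fully open), set as the call begins (left out, the last holds). The fingers move at their own pace and stop on an object; the grip force is fixed at half the most. Time passes only in rows, so rows that do not move let the fingers close. It gives the time, the measured TCP pose, the force and the opening at its end, in the units of the state.
- get_obs(): the state, without advancing time (a new reading comes with each control period).
- get_image(name): name is "scene" or "top" or "wrist"; returns the picture (420x560x3 uint8, blue, green, red); there is no depth.
- camera_model(name): a dict with "mtx" (3x3 intrinsics, pixels), "dist" ([k1, k2, p1, p2, k3] as OpenCV has them; the pictures are not rectified), "position" and "orientation" of the camera in the world. Camera axes: x right, y up, looking along -z (the intrinsics and any distortion apply to the point x, -y, -z); pixel columns grow to the right and rows downward; lengths in mm; the calibration is good to about 2 mm. A picture is of the moment at which its call begins: read the wrist's pose just before it. camera_model takes no time and is no camera call; for the wrist camera it gives the pose at the moment of the call.
- close_job(): hands the job in, once; it reports no verdict.
Trained networks look in the newest picture that a camera, given by its name, has taken for a name from the list of things; names that differ only in an ending like _2 or _b are one class to them, and where a whole thing is asked for, a point or a joint stands for the part that bears it (a point fixed in the world has none). Each returns a list of dicts, best first, with "conf" (0 to 1); they miss things now and then, are a little off and sometimes report something else, mostly with a low value. They report only what shows in the picture. A call takes as long as a camera call. They do not tell look-alikes from the thing itself.
- silhouettes(camera, thing): "pixels" (420x560 bool, what is visible of it) and "at" ([column, row] in pixels, amid what is visible of it).
- tip_of(camera, thing): "at" ([column, row] in pixels: a listed point, or the origin of a listed thing).
The state is a dict: "t": time; "qpos": joint angles; "qvel": joint speeds; "joint_torque": joint torques, N m; "ee_pos": TCP position; "orientation": TCP orientation; "ft_force": force on the tool from outside, world axes, zero at the start; "moment": the same for the moment, N m; "width": finger opening in mm.
Only numpy, scipy, OpenCV 4.12 (cv2) and the standard library are available. Lean on these libraries where they do the work, as an engineer would, in place of code of your own. Each camera call takes 0.05 s, during which the arm holds its last target. There are 200 camera calls.

## Working session

There is one attempt and no reset: what is moved stays moved. The work goes in short steps, Python scripts to look and compute and a tool call to move; the robot and the scene stay as the last step left them, time stands still between calls to the robot, and variables do not carry over. Pictures are saved under pics/ and viewed, about 8 in all and at most 12, crops included, and the job is handed in when it is done.

Besides the shell and the picture viewer there is one more tool, called after "Call:" in YAML: its name, and indented under it one key for each argument. arm_command: Moves the arm, as the interface text tells. Its arguments: {"type":"object","properties":{"targets":{"type":"array","items":{"type":"array","items":{"type":"number"}}},"gripper":{"type":"number"}},"required":["targets"]}

```bash
mkdir -p pics; cat > h.py <<'E'
import numpy as np, cv2
from scipy.spatial.transform import Rotation as R
from workcell import *
def Rm(o):
    o=np.array(o,float)
    return o if o.shape==(3,3) else R.from_rotvec(o).as_matrix()
def ray(cam,px,m=None):
    m=m or camera_model(cam)
    u=cv2.undistortPoints(np.array([[px]],float),np.array(m['mtx']),np.array(m['dist']))[0,0]
    d=Rm(m['orientation'])@np.array([u[0],-u[1],-1.]); return np.array(m['position'],float),d/np.linalg.norm(d)
def onz(cam,px,z,m=None):
    p,d=ray(cam,px,m); return p+d*(z-p[2])/d[2]
def proj(cam,P,m=None):
    m=m or camera_model(cam)
    q=(np.array(P,float)-m['position'])@Rm(m['orientation']); q=q*[1,-1,-1]
    return cv2.projectPoints(q.reshape(-1,1,3),np.zeros(3),np.zeros(3),np.array(m['mtx']),np.array(m['dist']))[0][:,0]
E
python3 - <<'E'
from h import *
print(get_obs())
a=get_image('scene');b=get_image('top')
cv2.imwrite('pics/a.png',a);cv2.imwrite('pics/b.png',b)
for c in('scene','top'):
    m=camera_model(c);print(c,m['position'],m['orientation'])
    for t in('cup','mat','tray','dry_box','lid','handle'):
        for r in tip_of(c,t)[:3]:
            print(t,round(r['conf'],2),np.round(r['at']),[np.round(onz(c,r['at'],z)[:2]) for z in (0,150)])
E
```

```text
{'t': 0.0, 'qpos': array([-1.34702055e+00,  4.23835093e-01,  1.63068871e+00,  3.26682966e-05,
        1.08859890e+00, -1.89924531e-02]), 'qvel': array([ 0.00089614, -0.00091619,  0.0020326 , -0.00020068, -0.00045794,
       -0.00162062]), 'joint_torque': array([ 4.00897392e-03, -5.44619465e+01, -2.73664480e+01,  6.46917103e-02,
        2.29204382e-02, -1.26059895e-04]), 'ee_pos': array([ 150.15445351, -606.09941353,  208.70580964]), 'orientation': array([-1.31328059,  1.02935299, -1.02740305]), 'ft_force': array([ 0.54210607, -0.97980952, -0.1290655 ]), 'moment': array([ 0.03722766, -0.03386984,  0.0345937 ]), 'width': 87.99357720228346}
scene [1595.63753695  412.53488773  816.02763113] [0.65391676 1.00482422 1.77679574]
cup 0.78 [288. 230.] [array([526., -39.]), array([722.,  44.])]
cup 0.7 [255. 246.] [array([ 650., -102.]), array([824.,  -7.])]
mat 0.77 [435. 236.] [array([373., 429.]), array([597., 426.])]
mat 0.75 [292. 228.] [array([511., -32.]), array([710.,  50.])]
tray 0.95 [241. 209.] [array([ 472., -250.]), array([ 679., -128.])]
dry_box 0.68 [388. 277.] [array([635., 321.
[... 191 characters left out ...]
253.]), array([556., 282.])]
top [ 326.50031182  -56.63116246 1133.38860238] [ 0.16210866 -0.1509977  -1.48337444]
cup 0.92 [284. 218.] [array([536., -47.]), array([508., -49.])]
cup 0.84 [305. 184.] [array([ 646., -101.]), array([604., -95.])]
cup 0.33 [186. 293.] [array([291., 218.]), array([296., 182.])]
mat 0.82 [274. 226.] [array([509., -18.]), array([485., -23.])]
mat 0.76 [116. 266.] [array([354., 430.]), array([350., 365.])]
mat 0.66 [186. 294.] [array([291., 218.]), array([296., 182.])]
tray 0.61 [353. 245.] [array([ 470., -255.]), array([ 451., -229.])]
lid 0.74 [144. 131.] [array([776., 412.]), array([716., 350.])]
handle 0.79 [159. 184.] [array([610., 342.]), array([572., 289.])]
```

View pics/a.png

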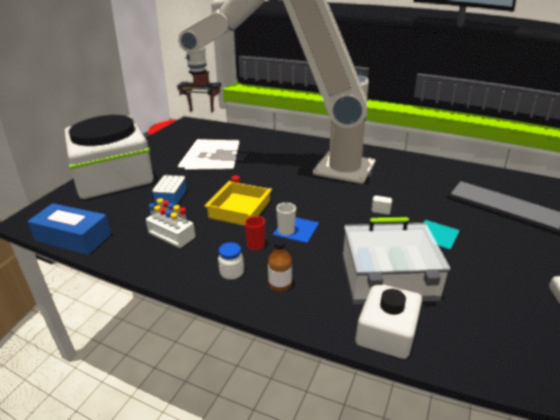

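View pics/b.png

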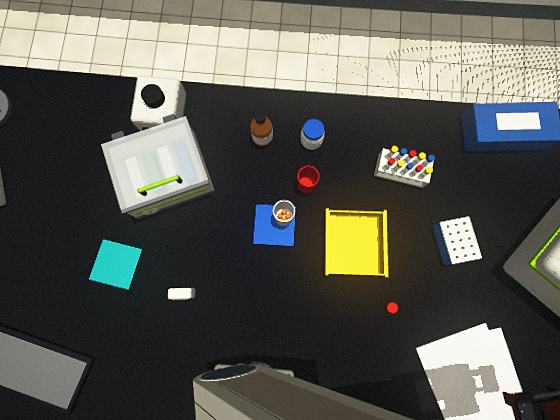

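The white cup holding orange pieces is at top (284,213), near the far corner of the blue mat (274,226). Its look-alike is the red cup at (307,179). The teal mat look-alike is at (116,265). The tray is at (356,243), and the green handle bar at (160,185). Next I'll check the tool axes and take a close crop.

```bash
python3 - <<'E'
from h import *
o=get_obs();print(np.round(Rm(o['orientation']),3))
m=camera_model('wrist');print(m['position'],np.round(Rm(m['orientation']),2),o['ee_pos'])
b=get_image('top');a=get_image('scene')
A=cv2.resize(b[120:290,90:400],None,fx=2.5,fy=2.5,interpolation=3)[:, :775]
cv2.imwrite('pics/c.png',A)
# mats by colour, tray by colour
hsv=cv2.cvtColor(b,cv2.COLOR_BGR2HSV)
def blob(lo,hi,roi):
    k=cv2.inRange(hsv,lo,hi);q=np.zeros_like(k);x0,y0,x1,y1=roi;q[y0:y1,x0:x1]=k[y0:y1,x0:x1]
    c=max(cv2.findContours(q,0,2)[0],key=cv2.contourArea);return c
c=blob((105,150,60),(125,255,255),(240,190,310,260));r=cv2.boxPoints(cv2.minAreaRect(c));print('mat');
P=np.array([onz('top',p,3)[:2] for p in r]);print(P.round(),P.mean(0))
c=blob((20,150,60),(35,255,255),(310,190,400,290));r=cv2.boxPoints(cv2.minAreaRect(c));
P=np.array([onz('top',p,50)[:2] for p in r]);print('tray',P.round(),P.mean(0))
hs=cv2.cvtColor(b,cv2.COLOR_BGR2HSV)
for c_,roi in(('top',(130,165,190,200)),('scene',(360,205,420,235))):
    hsv=cv2.cvtColor({'top':b,'scene':a}[c_],cv2.COLOR_BGR2HSV)
    c=blob((30,120,80),(55,255,255),roi);r=cv2.boxPoints(cv2.minAreaRect(c));
    P=np.array([onz(c_,p,152)[:2] for p in r]);print('handle',c_,r.round(),P.round(),P.mean(0))
for c_ in('scene','top'):
    for t in('cup','stopper','jar','reagent','tube_rack','timer','tip_box'):
        for s in silhouettes(c_,t)[:2]: print(c_,t,round(s['conf'],2),np.round(s['at']),onz(c_,s['at'],45).round())
E
```

```text
[[ 0.24  -0.     0.971]
 [-0.971 -0.     0.24 ]
 [ 0.    -1.    -0.   ]]
[ 224.52649741 -587.7638937   383.65074326] [[ 0.24  0.93  0.27]
 [-0.97  0.23  0.07]
 [ 0.   -0.28  0.96]] [ 150.27569369 -606.64715524  209.5117186 ]
mat
[[450.  41.]
 [572.  46.]
 [575. -78.]
 [452. -79.]] [512.32210818 -17.51540625]
tray [[ 564. -162.]
 [ 579. -343.]
 [ 383. -348.]
 [ 368. -174.]] [ 473.37761641 -256.60096994]
handle top [[137. 189.]
 [178. 175.]
 [179. 179.]
 [139. 193.]] [[553. 344.]
 [600. 244.]
 [589. 239.]
 [543. 339.]] [571.24218488 291.2969487 ]
handle scene [[370. 217.]
 [409. 216.]
 [409. 221.]
 [370. 223.]] [[575. 237.]
 [524. 342.]
 [553. 347.]
 [604. 245.]] [563.99547924 292.71092736]
scene cup 0.57 [254. 232.] [ 636. -108.   45.]
scene jar 0.91 [231. 257.] [ 777. -113.   45.]
scene jar 0.59 [392. 249.] [558. 312.  45.]
scene reagent 0.84 [279. 276.] [797.  49.  45.]
scene tube_rack 0.85 [169. 225.] [ 715. -382.   45.]
scene tube_rack 0.57 [390. 248.] [554. 306.  45.]
scene timer 0.63 [382. 203.] [303. 226.  45.]
scene tip_box 0.8 [170. 190.] [ 523. -523.   45.]
scene tip_box 0.4 [233. 260.] [ 790. -101.   45.]
top cup 0.94 [307. 178.] [ 650. -103.   45.]
top cup 0.56 [282. 211.] [546. -40.  45.]
top stopper 0.45 [391. 308.] [ 299. -360.   45.]
top jar 0.95 [310. 134.] [ 789. -105.   45.]
top reagent 0.65 [263. 130.] [790.  38.  45.]
top tube_rack 0.68 [405. 166.] [ 711. -391.   45.]
top timer 0.86 [182. 292.] [294. 218.  45.]
top tip_box 0.81 [457. 241.] [ 499. -540.   45.]
```

View pics/c.png

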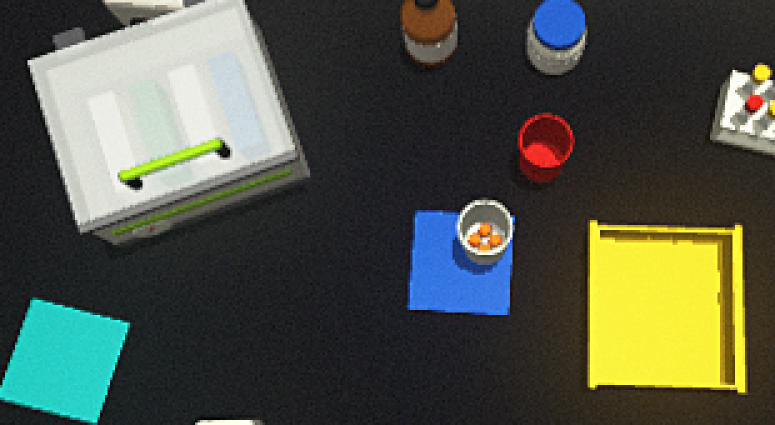

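Moving mostly toward the cup while I measure. The tool can only point down, so the plan is to grip the cup across its middle (jaws along world x). I'll lever it about the jaw axis against the fixed tray's near wall, both to tip it and to bring it back upright.

```bash
python3 - <<'E'
from h import *
f=lambda u,v:(u/2.5+90,v/2.5+120)
print('rim',onz('top',f(485,228),93).round(1),'foot',onz('top',(284,218),3).round(1))
for u,v in((590,222),(743,226),(746,390),(588,387)): print('tray',onz('top',f(u,v),50).round(1))
for u,v in((415,211),(408,309),(508,315),(514,212)): print('mat',onz('top',f(u,v),3).round(1))
E
```

```text
rim [536.2 -45.3  93. ] foot [533.6 -46.    3. ]
tray [ 561.8 -165.1   50. ]
tray [ 571.6 -340.7   50. ]
tray [ 385.5 -348.8   50. ]
tray [ 374.1 -173.9   50. ]
mat [568.3  41.6   3. ]
mat [449.5  38.5   3. ]
mat [452.  -79.9   3. ]
mat [576.8 -77.7   3. ]
```

Call:
arm_command:
  targets:
    - [-37,0,20,-0.12]
    - [-37,0,20,-0.12]
    - [-37,0,20,-0.12]
    - [-37,0,20,-0.12]
    - [-35,0,22,-0.12]
    - [-30,0,25,-0.12]
    - [-25,0,30,-0.12]
    - [-15,0,35,-0.12]
    - [-5,0,38,-0.12]
    - [5,0,38,-0.12]
    - [10,0,38,-0.12]
  gripper: 100

```text
t: 2.42
ee_pos: [187.3, -175.0, 209.7]
orientation: [-1.572, 0.003, -0.005]
ft_force: [0.7, -0.3, -0.0]
width: 87.7
```

Call:
arm_command:
  targets:
    - [36,0,11,0]
    - [36,0,11,0]
    - [36,0,12,0]
    - [36,0,12,0]
    - [36,0,12,0]
    - [36,0,12,0]
    - [36,0,12,0]
    - [30,0,10,0]
    - [10,0,5,0]
    - [0,0,0,0]

```text
t: 3.25
ee_pos: [482.2, -80.9, 209.4]
orientation: [-1.571, 0.004, -0.005]
ft_force: [-0.7, 0.4, 0.5]
width: 87.7
```

```bash
python3 - <<'E'
from h import *
o=get_obs();print(o['ee_pos'],o['orientation'],o['qpos'])
m=camera_model('wrist');w=get_image('wrist');cv2.imwrite('pics/d.png',w)
for s in silhouettes('wrist','cup'):
    print('cup',s['conf'],s['at'])
    px=s['pixels'].astype('uint8');c=max(cv2.findContours(px,0,2)[0],key=cv2.contourArea);print(cv2.boundingRect(c))
for t in('cup','mat','tray'):
    for r in tip_of('wrist',t): print(t,r['conf'],r['at'],onz('wrist',r['at'],3 if t=='cup' else 0,m))
E
```

```text
[482.17109252 -80.91614072 209.35593567] [-1.57080357  0.00423104 -0.0051223 ] [-1.90670981e-01  2.22744831e-01  1.92482306e+00  1.11872229e-04
  9.93465044e-01 -1.84777499e-01]
cup 0.96 [342.1, 161.4]
(302, 123, 75, 74)
cup 0.56 [439.1, 214.2]
(395, 180, 92, 78)
cup 0.82 [417.8, 203.0] [ 642.12766422 -106.08898414    3.        ]
cup 0.56 [325.9, 148.7] [534.62160919 -44.51812344   3.        ]
mat 0.59 [302.7, 125.0] [509.28460571 -19.42228331   0.        ]
tray 0.97 [269.3, 317.8] [ 470.53132091 -256.87991855    0.        ]
```

View pics/d.png

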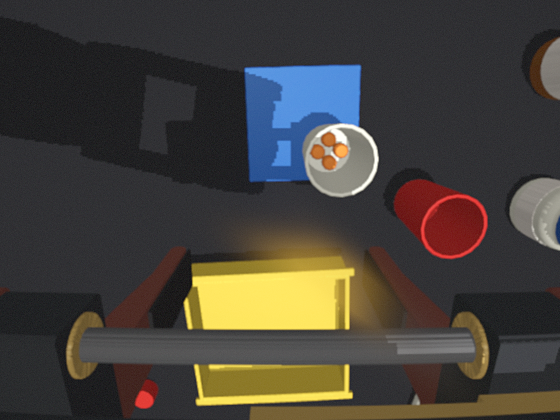

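```bash
python3 - <<'E'
from h import *
m=camera_model('wrist')
print('rim',onz('wrist',(340.3,160),93,m))
for p,z in(((192,265),0),((343,258),0),((190,276),50),((354,267),50),((199,403),50),((352,397),50)): print(p,onz('wrist',p,z,m).round(1))
print('mat',[onz('wrist',p,3,m).round(1) for p in((246,68),(360,66),(248,181))])
print('cup foot px',proj('wrist',[[534.6,-45,3],[534.6,-45,93]],m))
E
```

```text
rim [530.97565761 -45.71585181  93.        ]
(192, 265) [ 373.7 -184.2    0. ]
(343, 258) [ 555.9 -176.4    0. ]
(190, 276) [ 384.2 -173.6   50. ]
(354, 267) [ 558.  -164.5   50. ]
(199, 403) [ 379.8 -346.5   50. ]
(352, 397) [ 566.4 -338.3   50. ]
mat [array([446.7,  37.2,   3. ]), array([563.9,  38.5,   3. ]), array([445.3, -81. ,   3. ])]
cup foot px [[329.26864995 147.72493063]
 [344.65051766 159.12294845]]
```

The chosen cup is white with orange pieces, its rim at wrist (340,160), and it stands at about (533,-45.5). The red one at (440,215) is the look-alike. Descending.

Call:
arm_command:
  targets:
    - [26,0,18,0]
    - [25,0,17.5,0]
    - [0,0,0,0]
    - [0,35,0,0]
    - [0,35,0,0]
    - [0,35,0,0]
    - [0,30,0,0]
    - [0,20,0,0]
    - [0,8,0,0]
    - [0,0,0,0]
    - [0,0,0,0]

```text
t: 4.42
ee_pos: [531.5, -47.1, 47.2]
orientation: [-1.571, 0.007, -0.007]
ft_force: [-0.2, 1.1, 0.9]
width: 87.9
```

Call:
arm_command:
  targets:
    - [0,0,0,0]
    - [0,0,0,0]
    - [0,0,0,0]
    - [0,0,0,0]
    - [0,0,0,0]
    - [0,0,0,0]
    - [0,0,0,0]
    - [0,0,0,0]
  gripper: 0

```text
t: 5.08
ee_pos: [532.7, -46.7, 47.3]
orientation: [-1.571, 0.005, -0.008]
ft_force: [1.3, -0.3, 6.7]
width: 61.8
```

Call:
arm_command:
  targets:
    - [0,0,0,0]
    - [0,0,0,0]
    - [0,0,0,0]

```text
t: 5.33
ee_pos: [532.7, -46.7, 47.3]
orientation: [-1.571, 0.005, -0.008]
ft_force: [0.2, -0.1, 6.4]
width: 62.2
```

Call:
arm_command:
  targets:
    - [0,-10,0,0]
    - [0,-25,0,0]
    - [-20,-28,-10,0]
    - [-25,0,-15,0]
    - [-10,0,-20,0]
    - [0,0,-20,0]
    - [0,0,0,0]

```text
t: 5.92
ee_pos: [475.4, -113.2, 110.1]
orientation: [-1.571, 0.008, -0.008]
ft_force: [0.6, -0.2, -1.9]
width: 61.5
```

```bash
python3 - <<'E'
from h import *
o=get_obs();print(o['ee_pos'],o['ft_force'],o['width'],o['moment'])
w=get_image('wrist');a=get_image('scene')
cv2.imwrite('pics/e.png',np.hstack([cv2.resize(a[160:300,190:330],(420,420),interpolation=3),w[:,150:530]]))
m=camera_model('wrist')
for p,z in (((0,0),0),): pass
E
```

```text
[ 475.35395921 -113.21424787  110.13913072] [ 0.56229453 -0.20957949 -1.8683985 ] 61.50984905650863 [-0.10445106 -0.12348135 -0.00948571]
```

View pics/e.png

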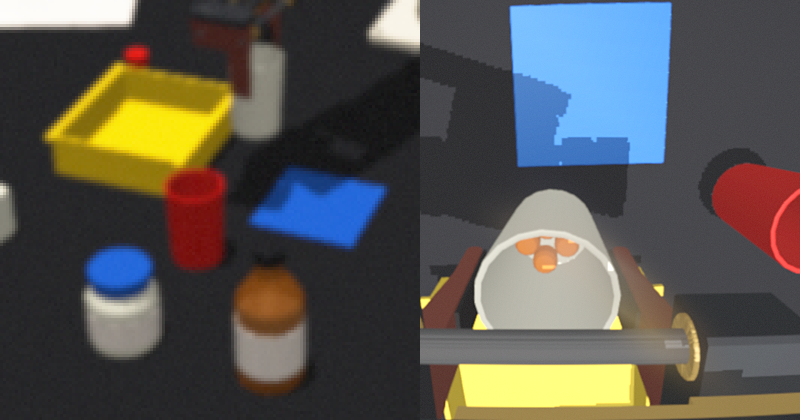

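The cup is held in the jaws, with its four pieces inside and the tray wall ahead of it. Lowering so the foot overlaps the wall, then pushing over it.

Call:
arm_command:
  targets:
    - [0,16,-5,0]
    - [0,16,-10,0]
    - [0,0,-10,0]
    - [0,0,-6,0]
    - [0,0,-6,0]
    - [0,0,-6,0]
    - [0,0,-6,0]

```text
t: 6.6
ee_pos: [476.2, -160.2, 78.3]
orientation: [-1.57, 0.006, -0.007]
ft_force: [0.6, 3.6, 1.5]
width: 61.8
```

Call:
arm_command:
  targets:
    - [0,0,-5,0]
    - [0,0,-5,0]
    - [0,0,-5,0]
    - [0,0,-5,0]

```text
t: 6.93
ee_pos: [475.9, -180.7, 77.8]
orientation: [-1.571, 0.006, -0.007]
ft_force: [0.1, 3.5, 1.4]
width: 61.3
```

Call:
arm_command:
  targets:
    - [0,0,-5,0]
    - [0,0,-5,0]
    - [0,0,-5,0]
    - [0,0,-5,0]
    - [0,0,-5,0]
    - [0,0,0,0]

```text
t: 7.43
ee_pos: [475.0, -206.0, 77.4]
orientation: [-1.571, 0.007, -0.006]
ft_force: [-1.6, 1.0, 2.6]
width: 60.7
```

```bash
python3 - <<'E'
from h import *
o=get_obs();print(o['ee_pos'],o['ft_force'],o['width'],o['moment'])
w=get_image('wrist');a=get_image('scene')
cv2.imwrite('pics/f.png',np.hstack([cv2.resize(a[160:300,190:330],(420,420),interpolation=3),w[:,150:530]]))
E
```

```text
[ 474.98229588 -206.03618199   77.38487122] [-1.63463269  0.98407022  2.59400975] 60.72213725097072 [0.33915242 0.25260488 0.05978474]
```

View pics/f.png

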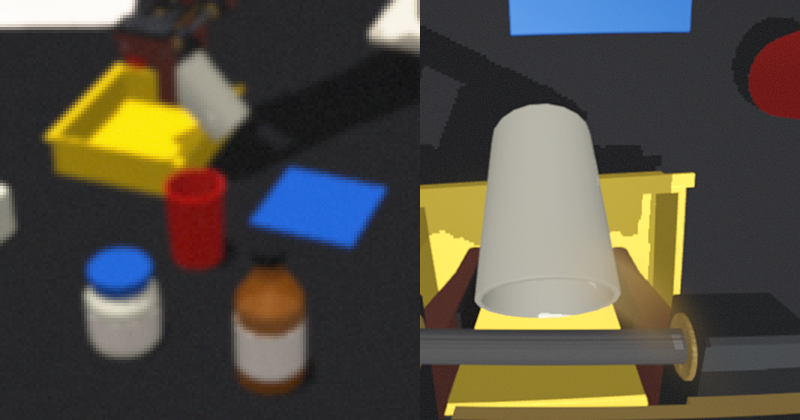

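The cup pivots in the grip as planned, and is now about 65–75° over. Pressing down tips it further.

Call:
arm_command:
  targets:
    - [0,3,-2,0]
    - [0,3,-2,0]
    - [0,3,-2,0]
    - [0,3,0,0]
    - [0,3,0,0]
    - [0,3,0,0]
    - [0,0,0,0]

```text
t: 8.12
ee_pos: [475.5, -211.0, 58.9]
orientation: [-1.57, 0.007, -0.007]
ft_force: [1.9, 3.5, 2.2]
width: 59.8
```

```bash
python3 - <<'E'
from h import *
o=get_obs();print(o['ee_pos'],o['ft_force'],o['width'],o['moment'])
w=get_image('wrist');a=get_image('scene')
cv2.imwrite('pics/g.png',np.hstack([cv2.resize(a[160:300,190:330],(420,420),interpolation=3),w[:,150:530]]))
E
```

```text
[ 475.47275786 -210.97970682   58.9110634 ] [1.87140456 3.51370763 2.15319592] 59.77451088191677 [ 0.62336652 -0.4260714  -0.0388894 ]
```

View pics/g.png

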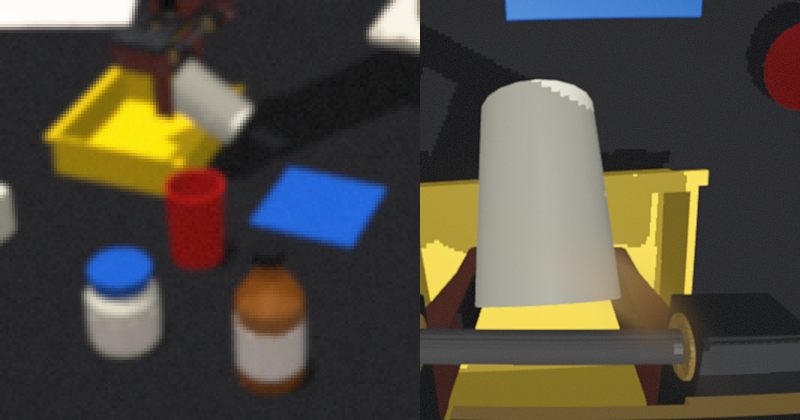

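```bash
cat > fit.py <<'E'
from h import *
# rows of upper outline at foot & mouth for tilt th (deg), pivot height p above foot
def rows(th,p,pv,m):
    t=np.radians(th);u=np.array([0,-np.sin(t),np.cos(t)]);n=np.array([0,np.cos(t),np.sin(t)])  # mouth dir, upper/trailing side
    F=pv-u*p;M=pv+u*(90-p)
    return proj('wrist',[F+n*27,F-n*27,M+n*31,M-n*31],m)[:,1]
E
python3 - <<'E'
from fit import *
o=get_obs();pv=o['ee_pos']+[0,0,2];m=camera_model('wrist')
for p in(40,45,50,60):
  for th in(75,85,95,105,115,125): print(p,th,rows(th,p,pv,m).round())
print('wall rows',[proj('wrist',[[475,y,50]],m).round()[0] for y in(-165,-170,-175,-180)])
E
```

```text
40 75 [182. 187. 378. 330.]
40 85 [193. 180. 378. 316.]
40 95 [208. 174. 374. 302.]
40 105 [225. 170. 367. 287.]
40 115 [245. 169. 358. 273.]
40 125 [266. 171. 347. 258.]
45 75 [171. 179. 368. 322.]
45 85 [182. 171. 369. 309.]
45 95 [196. 165. 367. 296.]
45 105 [215. 162. 362. 282.]
45 115 [237. 161. 354. 268.]
45 125 [260. 163. 344. 254.]
50 75 [160. 171. 357. 314.]
50 85 [170. 163. 360. 302.]
50 95 [185. 157. 360. 289.]
50 105 [204. 153. 356. 276.]
50 115 [227. 153. 350. 263.]
50 125 [253. 156. 342. 250.]
60 75 [138. 155. 336. 299.]
60 85 [147. 145. 342. 288.]
60 95 [161. 139. 344. 276.]
60 105 [182. 135. 344. 265.]
60 115 [208. 135. 341. 253.]
60 125 [238. 139. 336. 242.]
wall rows [array([277., 171.]), array([277., 181.]), array([277., 190.]), array([277., 199.])]
```

```bash
python3 - <<'E'
from fit import *
o=get_obs();pv=o['ee_pos']+[0,0,2];m=camera_model('wrist')
print('pivot',proj('wrist',[pv,pv+[0,0,-19]],m).round())
for p in(70,78,86):
  for th in(65,75,85,95,105): print(p,th,rows(th,p,pv,m).round())
d=np.array([475.354,-113.214,110.14])-o['ee_pos'];m2=dict(m);m2['position']=np.array(m['position'])+d
pv2=pv+d
for p in(45,60,70): print('e',p,rows(0,p,pv2,m2).round())
d=np.array([474.98,-206.04,77.38])-o['ee_pos'];m2['position']=np.array(m['position'])+d
for p in(45,60,70):
  for th in(50,60,70): print('f',p,th,rows(th,p,pv+d,m2).round())
E
```

```text
pivot [[279. 259.]
 [278. 246.]]
70 65 [115. 151. 304. 293.]
70 75 [116. 138. 314. 283.]
70 85 [123. 128. 322. 273.]
70 95 [136. 120. 328. 263.]
70 105 [157. 116. 331. 253.]
78 65 [100. 139. 286. 280.]
78 75 [ 99. 125. 297. 270.]
78 85 [103. 114. 307. 261.]
78 95 [115. 105. 314. 252.]
78 105 [136. 100. 320. 243.]
86 65 [ 85. 127. 267. 267.]
86 75 [ 82. 112. 279. 258.]
86 85 [ 84.  99. 290. 249.]
86 95 [ 94.  89. 300. 241.]
86 105 [114.  83. 308. 233.]
e 45 [191. 268. 234. 365.]
e 60 [187. 259. 222. 344.]
e 70 [184. 254. 215. 331.]
f 45 50 [161. 204. 345. 350.]
f 45 60 [162. 193. 358. 340.]
f 45 70 [167. 184. 366. 328.]
f 60 50 [137. 184. 308. 323.]
f 60 60 [134. 172. 321. 314.]
f 60 70 [136. 160. 332. 304.]
f 70 50 [122. 172. 284. 306.]
f 70 60 [117. 157. 298. 297.]
f 70 70 [115. 144. 309. 288.]
```

```bash
cat >> fit.py <<'E'
def model_mask(th,p,pv,m,dn=0):
    t=np.radians(th);u=np.array([0,-np.sin(t),np.cos(t)]);n=np.array([0,np.cos(t),np.sin(t)]);x=np.array([1.,0,0])
    a=np.linspace(0,2*np.pi,40)[:,None];P=[]
    for s,r in((0,27),(90,31)): P.append(pv+n*dn+u*(s-p)+r*(np.cos(a)*x+np.sin(a)*n))
    h=cv2.convexHull(proj('wrist',np.vstack(P),m).astype(np.float32)).astype(int)
    k=np.zeros((420,560),np.uint8);cv2.fillPoly(k,[h],1);return k
def fitcup(ths=range(0,180,5),ps=range(30,96,5),dns=(0,)):
    o=get_obs();pv=o['ee_pos']+[0,0,2];m=camera_model('wrist');w=get_image('wrist')
    hsv=cv2.cvtColor(w,cv2.COLOR_BGR2HSV)
    k=cv2.inRange(hsv,(0,0,110),(179,45,255));k[330:]=0;k[:,:200]=0;k[:,370:]=0
    k=cv2.morphologyEx(k,cv2.MORPH_OPEN,np.ones((5,5)))
    n,l,s,_=cv2.connectedComponentsWithStats(k);i=1+s[1:,4].argmax();k=(l==i);print('blob',s[i])
    V=np.zeros((420,560),bool);V[:328,200:370]=1
    res=[]
    for th in ths:
        for p in ps:
            for dn in dns:
                q=model_mask(th,p,pv,m,dn)&V;res.append(((q&k).sum()/(q|k).sum(),th,p,dn))
    res.sort(reverse=True);print([(round(a,3),b,c,d) for a,b,c,d in res[:6]]);return w
E
python3 -c "
from fit import *
fitcup(dns=(-8,0,8))"
```

```text
blob [  206    79   137   228 26693]
[(np.float64(0.844), 105, 85, 0), (np.float64(0.843), 90, 85, 8), (np.float64(0.841), 110, 85, 0), (np.float64(0.839), 95, 90, 8), (np.float64(0.839), 85, 85, 8), (np.float64(0.838), 100, 85, 0)]
```

```bash
python3 -c "
from fit import *
fitcup(ths=range(60,140,5),ps=range(40,96,5),dns=range(0,50,6))"; cat > /dev/null
```

```text
blob [  206    79   137   228 26714]
[(np.float64(0.867), 75, 80, 18), (np.float64(0.858), 60, 70, 30), (np.float64(0.856), 70, 75, 24), (np.float64(0.855), 85, 85, 12), (np.float64(0.853), 65, 75, 24), (np.float64(0.849), 60, 70, 36)]
```

```bash
python3 - <<'E'
from fit import *
o=get_obs();pv=o['ee_pos']+[0,0,2];m=camera_model('wrist');w=get_image('wrist').copy()
for th,p,dn,c in((100,45,0,(0,0,255)),(75,80,18,(0,255,0)),(100,85,0,(255,0,0))):
    k=model_mask(th,p,pv,m,dn);cs=cv2.findContours(k,0,2)[0];cv2.drawContours(w,cs,-1,c,1)
for P in proj('wrist',[pv+[30,0,0],pv-[30,0,0],pv+[30,0,-19],pv+[-30,0,-19]],m): cv2.circle(w,tuple(int(v) for v in P),3,(255,0,255),-1)
s=get_image('scene')
cv2.imwrite('pics/i.png',np.hstack([w[:, 100:480],cv2.resize(s[160:270,200:305],(401,420),interpolation=3)]))
E
```

```text
(no output)
```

View pics/i.png

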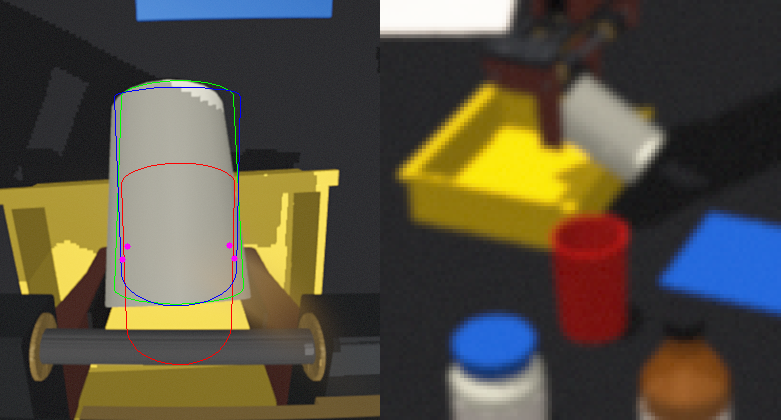

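```bash
python3 - <<'E'
from fit import *
from scipy.optimize import differential_evolution as DE
o=get_obs();pv=o['ee_pos']+[0,0,2];m=camera_model('wrist');w=get_image('wrist')
hsv=cv2.cvtColor(w,cv2.COLOR_BGR2HSV)
k=cv2.inRange(hsv,(0,0,110),(179,45,255));k[330:]=0;k[:,:200]=0;k[:,370:]=0
k=cv2.morphologyEx(k,cv2.MORPH_OPEN,np.ones((5,5)));n,l,s,_=cv2.connectedComponentsWithStats(k);k=l==1+s[1:,4].argmax()
V=np.zeros((420,560),bool);V[:328,200:370]=1
def f(v):
    th,p,dz,dx=v;q=model_mask(th,p,pv+[dx,0,dz],m)&V;return -(q&k).sum()/(q|k).sum()
r=DE(f,[(30,150),(30,95),(-30,60),(-8,8)],maxiter=25,popsize=8,seed=1);print(r.x.round(1),r.fun)
E
```

```text
[118.  95.  60.   3.] 366261174897439.2<stdin>:9: RuntimeWarning: overflow encountered in scalar negative
```

```bash
cat >> fit.py <<'E'
from scipy.optimize import differential_evolution as DE
def decup(bt=(0,180),seed=1,w=None):
    o=get_obs();pv=o['ee_pos']+[0,0,2];m=camera_model('wrist');w=get_image('wrist')
    hsv=cv2.cvtColor(w,cv2.COLOR_BGR2HSV)
    k=cv2.inRange(hsv,(0,0,110),(179,45,255));k[330:]=0;k[:,:200]=0;k[:,370:]=0
    k=cv2.morphologyEx(k,cv2.MORPH_OPEN,np.ones((5,5)));n,l,s,_=cv2.connectedComponentsWithStats(k);k=l==1+s[1:,4].argmax()
    V=np.zeros((420,560),bool);V[:328,200:370]=1
    def f(v):
        th,p,dz,dx=v;q=(model_mask(th,p,pv+[dx,0,dz],m)>0)&V;return -float((q&k).sum())/float((q|k).sum())
    out=[]
    r=DE(f,[bt,(0,95),(-30,60),(-8,8)],maxiter=40,popsize=10,seed=seed);print('th,p,dz,dx',r.x.round(1),round(r.fun,3))
    return w,k
E
python3 - <<'E'
from fit import *
decup();decup((0,90));decup((90,180))
E
```

```text
th,p,dz,dx [69.9 85.  24.  -3.5] -0.946
th,p,dz,dx [71.1 85.  23.5 -3.7] -0.945
th,p,dz,dx [90.5 87.1  9.4 -3.3] -0.904
```

The fit (IoU 0.95) gives a tilt of about 70°. The cup has slid in the grip, so the pads now sit near the rim. I'll lift, shift into the tray so only the foot end rests on the wall top (a longer lever), then lower again.

Call:
arm_command:
  targets:
    - [0,-8,0,0]
    - [0,-9,0,0]
    - [0,-9,-4,0]
    - [0,-2,-8,0]
    - [0,0,-8,0]
    - [0,0,-8,0]
    - [0,0,-6,0]
    - [0,0,0,0]

```text
t: 9.28
ee_pos: [475.0, -246.7, 87.3]
orientation: [-1.571, 0.007, -0.007]
ft_force: [-0.2, -0.5, -1.7]
width: 59.8
```

```bash
python3 - <<'E'
from fit import *
o=get_obs();print(o['ee_pos'],o['ft_force'],o['width'],o['moment'])
decup()
E
```

```text
[ 474.99119468 -246.67944643   87.26206569] [-0.17269411 -0.45832424 -1.65399824] 59.82655856354716 [-0.14817123 -0.06465013  0.00613898]
th,p,dz,dx [63.4 85.1 28.7 -2.7] -0.952
```

Call:
arm_command:
  targets:
    - [0,0,7,0]
    - [0,0,7,0]
    - [0,4,0,0]
    - [0,4,0,0]
    - [0,4,0,0]
    - [0,4,0,0]
    - [0,4,0,0]
    - [0,4,0,0]
    - [0,0,0,0]

```text
t: 10.08
ee_pos: [475.1, -230.9, 62.9]
orientation: [-1.57, 0.007, -0.007]
ft_force: [0.7, 1.7, 0.9]
width: 59.7
```

```bash
python3 - <<'E'
from fit import *
o=get_obs();print(o['ee_pos'],o['ft_force'],o['width'],o['moment'])
decup()
E
```

```text
[ 475.14008296 -230.92679607   62.86042804] [0.74493978 1.71825453 0.87304988] 59.68508456647231 [ 0.49484426 -0.26403051 -0.07273074]
th,p,dz,dx [73.8 85.7 27.8 -3. ] -0.96
```

Call:
arm_command:
  targets:
    - [0,4,0,0]
    - [0,4,0,0]
    - [0,4,0,0]
    - [0,4,0,0]
    - [0,4,0,0]
    - [0,4,0,0]
    - [0,4,0,0]
    - [0,0,0,0]

```text
t: 10.8
ee_pos: [476.4, -232.3, 35.7]
orientation: [-1.572, 0.005, -0.009]
ft_force: [1.7, -1.4, 4.1]
width: 59.9
```

```bash
python3 - <<'E'
from fit import *
o=get_obs();print(o['ee_pos'],o['ft_force'],o['width'],o['moment'])
w,k=decup()
t=get_image('top');h=cv2.cvtColor(t,cv2.COLOR_BGR2HSV);print('orange',cv2.inRange(h[200:290,310:400],(5,180,120),(16,255,255)).sum()/255)
E
```

```text
[ 476.39056136 -232.31454834   35.71264228] [ 1.73271502 -1.39795207  4.12895753] 59.89973087477192 [-0.03548065 -0.30353331 -0.09482317]
th,p,dz,dx [86.9 87.1 41.3 -1.9] -0.977
orange 0.0
```

The cup is horizontal with its foot end resting on the wall. Next I'll shift it so only about 12 mm of foot overlaps, then open the jaws so the mouth drops to the tray floor at about 120°.

Call:
arm_command:
  targets:
    - [0,-4,-3,0]
    - [0,0,-5,0]
    - [0,0,-5,0]
    - [0,0,-5,0]
    - [0,0,0,0]

```text
t: 11.32
ee_pos: [474.9, -250.1, 39.3]
orientation: [-1.571, 0.007, -0.007]
ft_force: [0.3, 0.3, -1.7]
width: 59.6
```

```bash
python3 - <<'E'
from fit import *
o=get_obs();print(o['ee_pos'],o['ft_force'],o['width'],o['moment'])
decup((60,130))
m=camera_model('wrist');w=get_image('wrist')
print('wall rows',[proj('wrist',[[530,y,50]],m).round()[0] for y in(-165,-170,-175,-180)])
h=cv2.cvtColor(w,cv2.COLOR_BGR2HSV);c=proj('wrist',[[530,-175,50]],m)[0].astype(int);k=cv2.inRange(h,(18,100,60),(38,255,255))
for dx in(-10,0,10): print(np.nonzero(k[:, c[0]+dx])[0][:3])
E
```

```text
[ 474.89916405 -250.12161089   39.30962465] [ 0.2838526   0.30538012 -1.67253284] 59.55287235189752 [-0.13589415 -0.08639278 -0.01756162]
th,p,dz,dx [87.6 87.3 36.2 -1.6] -0.967
wall rows [array([400.,  93.]), array([399., 104.]), array([398., 116.]), array([397., 127.])]
[97 98 99]
[96 97 98]
[96 97 98]
```

Call:
arm_command:
  targets:
    - [0,0,1,0]
    - [0,0,1,0]
    - [0,0,0,0]
    - [0,0,0,0]
    - [0,0,0,0]
    - [0,0,0,0]
    - [0,0,0,0]
    - [0,0,0,0]
    - [0,0,0,0]
  gripper: 100

```text
t: 12.17
ee_pos: [475.1, -247.2, 39.5]
orientation: [-1.571, 0.006, -0.006]
ft_force: [-0.8, -0.5, -0.1]
width: 87.7
```

```bash
python3 - <<'E'
from fit import *
o=get_obs();print(o['ee_pos'],o['ft_force'],o['width'],o['moment'])
decup()
w=get_image('wrist');t=get_image('top');s=get_image('scene')
h=cv2.cvtColor(t,cv2.COLOR_BGR2HSV);print('orange',cv2.inRange(h[200:290,310:400],(5,180,120),(16,255,255)).sum()/255)
cv2.imwrite('pics/j.png',np.hstack([w[:,100:480],cv2.resize(s[160:270,200:305],(401,420),interpolation=3)]))
E
```

```text
[ 475.05017198 -247.15747581   39.48338219] [-0.82973788 -0.51380499 -0.11099187] 87.71445870037763 [-0.05371909 -0.04511855 -0.02719727]
th,p,dz,dx [114.7  73.9 -11.9  -7.9] -0.883
orange 0.0
```

View pics/j.png

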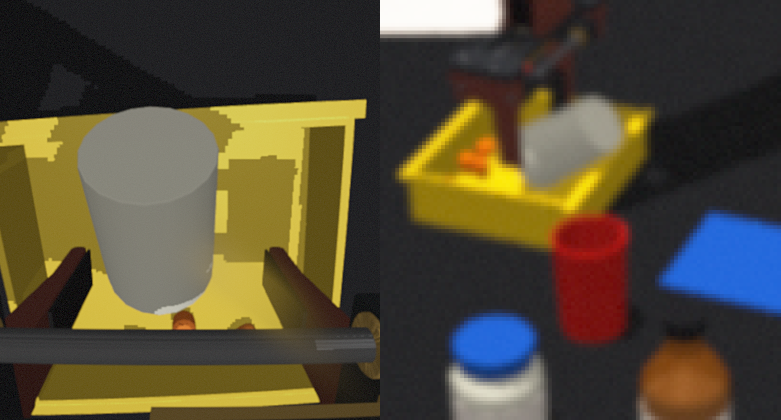

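The cartridges have slid out into the tray, and the cup leans with its foot on the wall at wrist crop (148,155). Next I grip it, draw it off the wall so it can lie flat in the tray, and check the pieces.

Call:
arm_command:
  targets:
    - [-4,4,0,0]
    - [-4,3,0,0]
    - [0,0,0,0]
    - [0,0,0,0]
    - [0,0,0,0]
    - [0,0,0,0]
    - [0,0,0,0]
    - [0,0,0,0]
    - [0,0,0,0]
    - [0,0,0,0]
  gripper: 0

```text
t: 13.2
ee_pos: [467.2, -247.1, 32.5]
orientation: [-1.571, 0.006, -0.006]
ft_force: [0.4, -0.8, -1.1]
width: 56.3
```

Call:
arm_command:
  targets:
    - [0,-10,0,0]
    - [0,-15,0,0]
    - [0,-15,0,0]
    - [0,-15,0,0]
    - [0,0,0,0]
    - [0,0,0,0]

```text
t: 13.7
ee_pos: [467.7, -247.4, 88.4]
orientation: [-1.572, 0.005, -0.008]
ft_force: [-0.4, -0.2, -1.5]
width: 56.2
```

```bash
python3 - <<'E'
from fit import *
o=get_obs();print(o['ee_pos'],o['ft_force'],o['width'],o['moment'])
decup()
w=get_image('wrist');s=get_image('scene')
cv2.imwrite('pics/k.png',np.hstack([w[:,100:480],cv2.resize(s[160:270,200:305],(401,420),interpolation=3)]))
E
```

```text
[ 467.65841962 -247.39102014   88.44960686] [-0.35555714 -0.22514371 -1.45446763] 56.20448839250435 [-0.07506321 -0.08315092 -0.03062723]
th,p,dz,dx [123.8  77.   -1.3  -1.2] -0.974
```

View pics/k.png

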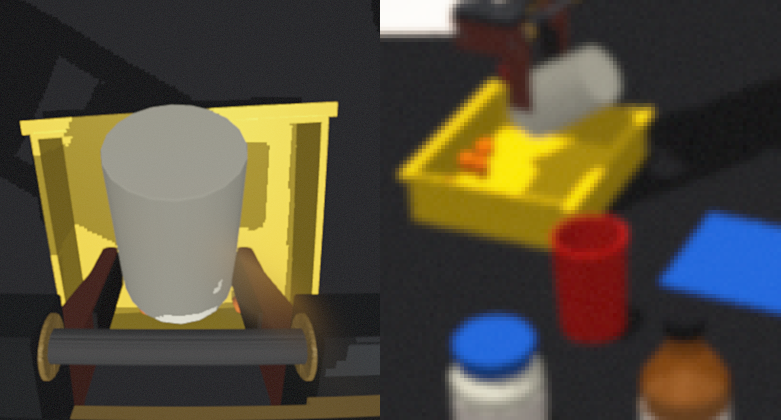

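Call:
arm_command:
  targets:
    - [0,10,-8,0]
    - [0,15,-8,0]
    - [0,15,0,0]
    - [0,10,0,0]
    - [0,0,0,0]

```text
t: 14.27
ee_pos: [465.0, -262.4, 34.5]
orientation: [-1.568, 0.01, -0.003]
ft_force: [-0.3, 0.0, -0.9]
width: 55.9
```

Call:
arm_command:
  targets:
    - [0,0,0,0]
    - [0,0,0,0]
    - [0,0,0,0]
    - [0,0,0,0]
    - [0,0,0,0]
    - [0,0,0,0]
    - [0,0,0,0]
    - [0,0,0,0]
  gripper: 80

```text
t: 14.93
ee_pos: [467.1, -263.2, 37.7]
orientation: [-1.571, 0.006, -0.007]
ft_force: [0.4, 0.1, -1.3]
width: 70.4
```

```bash
python3 - <<'E'
from fit import *
o=get_obs();print(o['ee_pos'],o['ft_force'],o['width'],o['moment'])
w,k=decup()
cv2.imwrite('pics/l.png',w)
E
```

```text
[ 467.07408247 -263.15708235   37.72053981] [ 0.44954769  0.08093389 -1.26317219] 70.35237391939353 [ 0.01593109 -0.12278695 -0.07154691]
th,p,dz,dx [113.7  79.7 -21.4  -3.4] -0.722
```

```bash
cat >> fit.py <<'E'
def freefit(bt=(0,180),seed=1):
    o=get_obs();pv=o['ee_pos'];m=camera_model('wrist');w=get_image('wrist')
    S=[s for s in silhouettes('wrist','cup') if s['conf']>.3]
    for s in S: print('sil',round(s['conf'],2),np.round(s['at']),s['pixels'].sum())
    S.sort(key=lambda s:abs(s['at'][0]-280));k=S[0]['pixels'].astype(bool)
    rows=np.nonzero(k.any(1))[0];print('rows',rows.min(),rows.max())
    V=np.zeros((420,560),bool);V[:328]=1;k=k&V
    def f(v):
        th,yw,dx,dy,dz=v
        t=np.radians(th);c,s_=np.cos(yw),np.sin(yw)
        u=np.array([s_*np.sin(t),-c*np.sin(t),np.cos(t)]);n=np.cross(u,[c,s_,0]);x=np.cross(u,n)
        a=np.linspace(0,2*np.pi,40)[:,None]
        P=[pv+[dx,dy,dz]+u*q+r*(np.cos(a)*x+np.sin(a)*n) for q,r in((-45,27),(45,31))]
        h=cv2.convexHull(proj('wrist',np.vstack(P),m).astype(np.float32)).astype(int)
        g=np.zeros((420,560),np.uint8);cv2.fillPoly(g,[h],1);g=(g>0)&V
        return -float((g&k).sum())/float((g|k).sum())
    r=DE(f,[bt,(-.5,.5),(-15,15),(-40,90),(-50,60)],maxiter=60,popsize=10,seed=seed)
    print('th,yaw,dx,dy,dz(centre-TCP)',r.x.round(2),round(r.fun,3),'centre',(pv+r.x[2:]).round(1));return w
E
python3 - <<'E'
from fit import *
freefit()
E
```

```text
sil 0.88 [268. 194.] 24286
rows 95 312
th,yaw,dx,dy,dz(centre-TCP) [ 1.1887e+02  2.0000e-02 -3.1900e+00  3.1230e+01  1.0040e+01] -0.987 centre [ 463.8 -231.9   47.6]
```

View pics/l.png

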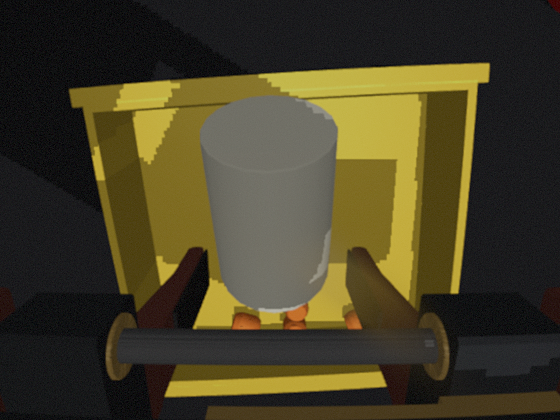

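All four cartridges lie in the tray near wrist (245,320), (297,311), (293,326) and (354,320). The cup is empty and still leans on the wall at 119° (fit IoU 0.99). I'll regrip it and carry it over the near wall so only its rim overlaps the wall top. Releasing there lets the foot drop toward the bench.

Call:
arm_command:
  targets:
    - [-3,0,0,0]
    - [0,0,0,0]
    - [0,0,0,0]
    - [0,0,0,0]
    - [0,0,0,0]
    - [0,0,0,0]
    - [0,0,0,0]
  gripper: 0

```text
t: 15.67
ee_pos: [464.0, -263.1, 37.5]
orientation: [-1.571, 0.006, -0.006]
ft_force: [1.5, 0.4, -0.6]
width: 51.8
```

Call:
arm_command:
  targets:
    - [0,-15,0,0]
    - [0,-25,0,0]
    - [0,-30,0,0]
    - [0,-5,15,0]
    - [0,0,25,0]
    - [0,0,20,0]
    - [0,0,10,0]
    - [0,0,0,0]

```text
t: 16.33
ee_pos: [463.7, -191.0, 112.0]
orientation: [-1.57, 0.006, -0.003]
ft_force: [0.5, -0.1, -0.5]
width: 52.0
```

```bash
python3 - <<'E'
from fit import *
o=get_obs();print(o['ee_pos'],o['ft_force'],o['width'])
freefit()
E
```

```text
[ 463.7343538  -190.96254944  111.98899217] [ 0.54073805 -0.1296796  -0.49562208] 52.043352109596356
sil 0.74 [275. 197.] 24145
rows 96 313
th,yaw,dx,dy,dz(centre-TCP) [ 1.1717e+02  1.0000e-02 -9.0000e-01  3.1210e+01  9.5100e+00] -0.982 centre [ 462.8 -159.7  121.5]
```

Call:
arm_command:
  targets:
    - [0,10,0,0]
    - [0,8,0,0]
    - [0,4,0,0]
    - [0,0,0,0]

```text
t: 16.77
ee_pos: [463.4, -193.2, 88.8]
orientation: [-1.57, 0.009, -0.005]
ft_force: [0.6, 0.4, -0.9]
width: 52.0
```

Call:
arm_command:
  targets:
    - [0,0,0,0]
    - [0,0,0,0]
    - [0,0,0,0]
    - [0,0,0,0]
    - [0,0,0,0]
    - [0,0,0,0]
    - [0,0,0,0]
    - [0,0,0,0]
  gripper: 82

```text
t: 17.43
ee_pos: [464.5, -193.0, 90.6]
orientation: [-1.571, 0.006, -0.006]
ft_force: [-0.1, -0.0, -0.7]
width: 71.8
```

```bash
python3 - <<'E'
from fit import *
o=get_obs();print(o['ee_pos'],o['ft_force'],o['width'])
w=freefit();cv2.imwrite('pics/m.png',w)
E
```

```text
[ 464.52568015 -193.04649437   90.57867692] [-0.14466914 -0.01570348 -0.69063988] 71.82491991782476
sil 0.88 [522.  96.] 5925
sil 0.75 [322.  31.] 6392
rows 0 77
th,yaw,dx,dy,dz(centre-TCP) [158.93  -0.36  14.95  89.99 -40.74] -0.375 centre [ 479.5 -103.1   49.8]
```

```bash
python3 - <<'E'
from h import *
print(onz('wrist',(322,31),30).round(),onz('wrist',(322,77),0).round())
for c in('top','scene'):
    get_image(c)
    for s in silhouettes(c,'cup'):
        b=cv2.boundingRect(s['pixels'].astype(np.uint8));r=cv2.minAreaRect(cv2.findContours(s['pixels'].astype(np.uint8),0,2)[0][0])
        print(c,round(s['conf'],2),np.round(s['at']),b,onz(c,s['at'],30).round(),np.round(r[1]),r[2])
    for t in tip_of(c,'cup'): print('tip',round(t['conf'],2),np.round(t['at']),onz(c,t['at'],3).round(),onz(c,t['at'],28).round())
E
```

```text
[492. -68.  30.] [497. -93.   0.]
top 0.74 [311. 178.] (298, 166, 22, 27) [ 655. -117.   30.] [26. 21.] 90.0
top 0.66 [279. 230.] (264, 213, 36, 31) [492. -36.  30.] [33. 21.] 26.56505012512207
tip 0.98 [307. 183.] [ 647. -109.    3.] [ 640. -107.   28.]
tip 0.65 [293. 236.] [482. -77.   3.] [479. -77.  28.]
scene 0.72 [256. 234.] (245, 217, 19, 32) [ 628. -109.   30.] [31. 18.] 90.0
scene 0.69 [291. 215.] (276, 206, 31, 25) [482. -48.  30.] [32. 19.] 21.801406860351562
tip 0.94 [283. 212.] [439. -96.   3.] [475. -80.  28.]
tip 0.65 [257. 247.] [658. -91.   3.] [687. -75.  28.]
tip 0.43 [171. 237.] [ 722. -377.    3.] [ 749. -353.   28.]
```

Call:
arm_command:
  targets:
    - [0,-30,0,0]
    - [0,-35,20,0]
    - [8,-35,30,0]
    - [8,-10,30,0]
    - [8,0,10,0]
    - [0,0,0,0]
  gripper: 100

```text
t: 18.33
ee_pos: [489.9, -105.0, 197.3]
orientation: [-1.571, 0.002, -0.006]
ft_force: [-0.3, 0.5, 0.2]
width: 88.0
```

```bash
cat >> fit.py <<'E'
def fit3(lo,hi,seed=1):  # world params: centre x,y,z, azimuth of mouth, elevation of mouth
    m=camera_model('wrist');w=get_image('wrist')
    S=[s for s in silhouettes('wrist','cup') if s['conf']>.3];k=None
    for s in S:
        c=w[s['pixels'].astype(bool)].mean(0);print('sil',round(s['conf'],2),np.round(s['at']),s['pixels'].sum(),c.round())
        if k is None and abs(c[2]-c[0])<50:k=s['pixels'].astype(bool)
    V=np.zeros((420,560),bool);V[:325]=1;k=k&V
    def f(v):
        az,el=v[3:];u=np.array([np.cos(az)*np.cos(el),np.sin(az)*np.cos(el),np.sin(el)])
        x=np.array([-np.sin(az),np.cos(az),0]);n=np.cross(u,x);a=np.linspace(0,2*np.pi,40)[:,None]
        P=[v[:3]+u*q+r*(np.cos(a)*x+np.sin(a)*n) for q,r in((-45,27),(45,31))]
        h=cv2.convexHull(proj('wrist',np.vstack(P),m).astype(np.float32)).astype(int)
        g=np.zeros((420,560),np.uint8);cv2.fillPoly(g,[h],1);g=(g>0)&V
        return -float((g&k).sum())/float((g|k).sum())
    r=DE(f,list(zip(lo,hi)),maxiter=60,popsize=10,seed=seed);print('x,y,z,az,el',r.x.round(2),round(r.fun,3));return w
E
python3 - <<'E'
from fit import *
w=fit3([430,-110,20,0,-.3],[550,30,50,3.14,.5])
w=fit3([430,-110,20,-3.14,-.3],[550,30,50,0,.5])
cv2.imwrite('pics/n.png',w);print(get_obs()['ee_pos'])
E
```

```text
sil 0.85 [282. 123.] 6055 [173. 185. 186.]
sil 0.83 [442. 197.] 5566 [ 25.  27. 118.]
x,y,z,az,el [ 4.9686e+02 -4.5260e+01  2.0710e+01  1.2100e+00 -1.0000e-02] -0.978
sil 0.95 [284. 122.] 6126 [174. 186. 187.]
sil 0.81 [444. 193.] 5836 [ 25.  27. 117.]
x,y,z,az,el [ 4.9813e+02 -4.1960e+01  2.0770e+01 -1.8900e+00 -1.4000e-01] -0.936
[ 487.22938709 -107.18879194  195.31106942]
```

View pics/n.png

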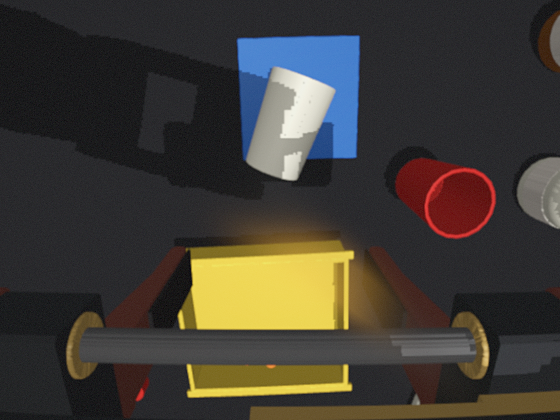

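Call:
arm_command:
  targets:
    - [6,0,30,0.122]
    - [10,0,29,0.122]
    - [12,0,27,0.122]
    - [0,0,0,0]

```text
t: 18.87
ee_pos: [528.6, -24.3, 195.9]
orientation: [-1.549, 0.298, -0.299]
ft_force: [-0.1, -0.5, 0.7]
width: 87.9
```

```bash
python3 - <<'E'
from fit import *
o=get_obs();T=Rm(o['orientation']);g=np.array([507,-16,31.]);print(o['ee_pos'],(T.T@(g-o['ee_pos'])).round(1),np.degrees(np.arctan2(T[1,0],T[0,0])))
E
```

```text
[528.63005565 -24.30931486 195.89278918] [-23.2 164.9  -0.5] -21.811350955902473
```

Call:
arm_command:
  targets:
    - [-23,10,0,0]
    - [0,36,0,0]
    - [0,36,0,0]
    - [0,36,0,0]
    - [0,30,0,0]
    - [0,14,0,0]
    - [0,2,0,0]
    - [0,0,0,0]

```text
t: 19.53
ee_pos: [503.7, -18.6, 31.3]
orientation: [-1.551, 0.296, -0.291]
ft_force: [1.1, -0.7, 1.0]
width: 88.0
```

Call:
arm_command:
  targets:
    - [0,0,0,0]
    - [0,0,0,0]
    - [0,0,0,0]
    - [0,0,0,0]
    - [0,0,0,0]
    - [0,0,0,0]
    - [0,0,0,0]
    - [0,0,0,0]
    - [0,0,0,0]
    - [0,0,0,0]
  gripper: 0

```text
t: 20.37
ee_pos: [505.8, -17.6, 33.1]
orientation: [-1.551, 0.292, -0.294]
ft_force: [0.7, -1.3, 7.0]
width: 51.8
```

Call:
arm_command:
  targets:
    - [0,-10,0,-0.06]
    - [0,-25,0,-0.12]
    - [0,-30,0,-0.12]
    - [-10,-5,-10,-0.06]
    - [-10,0,-20,0]
    - [0,0,-20,0]
    - [0,0,-10,0]
    - [0,0,0,0]

```text
t: 21.03
ee_pos: [483.6, -78.0, 102.5]
orientation: [-1.571, 0.013, -0.013]
ft_force: [0.2, 0.3, -0.7]
width: 52.0
```

```bash
python3 - <<'E'
from fit import *
o=get_obs();print(o['ee_pos'],o['ft_force'],o['width'])
p=o['ee_pos']
w=fit3(np.r_[p+[-15,-60,-30],1.3,-.6],np.r_[p+[15,10,30],1.85,1.2])
E
```

```text
[483.58787056 -77.98316975 102.49643967] [ 0.19154401  0.29623366 -0.65134469] 52.02265982347185
sil 0.8 [277. 278.] 14134 [205. 215. 216.]
sil 0.72 [501. 258.] 9549 [ 39.  42. 156.]
x,y,z,az,el [ 4.8312e+02 -1.0708e+02  9.4070e+01  1.5800e+00 -3.0000e-02] -0.971
```

The cup is gripped near its mouth at about 90°, with its foot facing the tray's near wall. I'll right it by pushing its foot face against the wall edge along an arc.

Call:
arm_command:
  targets:
    - [0,13,-7,0]
    - [0,12.5,-6.5,0]
    - [0,0,0,0]
    - [0,0,-3,0]
    - [0,0,-3,0]
    - [0,-3,-3,0]
    - [0,-5,-3,0]
    - [0,-4.5,-2.5,0]
    - [0,-4,-3,0]
    - [0,-4.5,-3.5,0]
    - [0,-4,-3.5,0]
    - [0,-3.5,-4,0]
    - [0,-3,-4.5,0]
    - [0,-3,-4,0]
    - [0,0,0,0]

```text
t: 22.38
ee_pos: [483.4, -128.0, 112.3]
orientation: [-1.571, 0.011, -0.012]
ft_force: [0.8, -0.8, -2.1]
width: 51.8
```

```bash
python3 - <<'E'
from fit import *
o=get_obs();print(o['ee_pos'],o['ft_force'],o['width'])
p=o['ee_pos']
w=fit3(np.r_[p+[-15,-60,-60],1.3,-.6],np.r_[p+[15,10,30],1.85,1.57])
E
```

```text
[ 483.44461967 -128.01096448  112.26266952] [ 0.78573679 -0.82881282 -2.13287261] 51.75743319406331
sil 0.79 [507. 189.] 10252 [ 41.  43. 159.]
sil 0.7 [274. 281.] 14458 [205. 216. 218.]
x,y,z,az,el [ 4.8357e+02 -1.5717e+02  1.0168e+02  1.5900e+00 -2.0000e-02] -0.967
```

Call:
arm_command:
  targets:
    - [0,0,20,0]
    - [0,0,22,0]
    - [0,18,0,0]
    - [0,17,0,0]
    - [0,0,-4,0]
    - [0,0,-4,0]
    - [0,0,-4,0]
    - [0,0,-4,0]
    - [0,0,-4,0]
    - [0,0,0,0]

```text
t: 23.32
ee_pos: [483.7, -105.5, 77.5]
orientation: [-1.57, 0.012, -0.013]
ft_force: [-0.3, 3.9, 1.2]
width: 52.0
```

```bash
python3 - <<'E'
from fit import *
o=get_obs();print(o['ee_pos'],o['ft_force'],o['width'],o['moment'])
p=o['ee_pos']
w=fit3(np.r_[p+[-15,-60,-60],1.3,-.6],np.r_[p+[15,10,30],1.85,1.57])
E
```

```text
[ 483.69287581 -105.46582376   77.47852096] [-0.34717169  3.93488372  1.20914729] 51.97825600210708 [ 0.77908439 -0.07161083  0.01349368]
sil 0.95 [512. 228.] 9516 [ 39.  42. 155.]
sil 0.62 [276. 277.] 14249 [204. 215. 216.]
x,y,z,az,el [ 483.75 -134.03   69.8     1.61    0.  ] -0.968
```

Call:
arm_command:
  targets:
    - [0,-2,-4,0]
    - [0,-5,-4,0]
    - [0,-4,-3,0]
    - [0,-4.5,-3,0]
    - [0,-3.5,-3.5,0]
    - [0,-3.5,-3.5,0]
    - [0,-3.5,-4,0]
    - [0,-3,-4,0]
    - [0,0,0,0]

```text
t: 24.17
ee_pos: [483.3, -135.2, 106.3]
orientation: [-1.571, 0.011, -0.012]
ft_force: [0.8, 1.4, 0.2]
width: 49.6
```

```bash
python3 - <<'E'
from fit import *
o=get_obs();print(o['ee_pos'],o['ft_force'],o['width'],o['moment'])
p=o['ee_pos']
w=fit3(np.r_[p+[-15,-60,-60],1.3,-.6],np.r_[p+[15,10,30],1.85,1.57])
E
```

```text
[ 483.34361409 -135.19885261  106.27469418] [0.78491749 1.38748078 0.17353744] 49.55700123692983 [ 0.29048629 -0.17744695  0.0146462 ]
sil 0.67 [277. 243.] 14630 [194. 206. 208.]
sil 0.57 [508. 181.] 10179 [ 41.  43. 158.]
x,y,z,az,el [ 4.8356e+02 -1.4947e+02  8.4220e+01  1.5800e+00  4.4000e-01] -0.98
```

Call:
arm_command:
  targets:
    - [0,-1,-4,0]
    - [0,-1,-4,0]
    - [0,-1.5,-4,0]
    - [0,-1.5,-4,0]
    - [0,-1.5,-4,0]
    - [0,-1,-4,0]
    - [0,-1,-4,0]
    - [0,-1,-4,0]
    - [0,0,0,0]

```text
t: 25.02
ee_pos: [483.6, -166.6, 116.9]
orientation: [-1.571, 0.009, -0.013]
ft_force: [-1.6, 4.4, 18.3]
width: 48.4
```

```bash
python3 - <<'E'
from fit import *
o=get_obs();print(o['ee_pos'],o['ft_force'],o['width'],o['moment'])
p=o['ee_pos']
w=fit3(np.r_[p+[-15,-60,-70],1.3,-.6],np.r_[p+[15,10,30],1.85,1.7])
E
```

```text
[ 483.6270046  -166.58860732  116.93933505] [-1.62189064  4.39504667 18.33486369] 48.412293837786684 [1.02783075 0.26077982 0.03159984]
sil 0.91 [509. 131.] 10072 [ 33.  35. 139.]
sil 0.77 [273. 219.] 13137 [161. 176. 179.]
x,y,z,az,el [ 484.01 -165.84   90.29    1.6     0.88] -0.984
```

Call:
arm_command:
  targets:
    - [0,-1,-3,0]
    - [0,-1,-4,0]
    - [0,0,-4,0]
    - [0,0,-4,0]
    - [0,0,-4,0]
    - [0,0.5,-4,0]
    - [0,0.5,-4,0]
    - [0,0,0,0]

```text
t: 25.78
ee_pos: [483.7, -194.9, 118.1]
orientation: [-1.573, 0.008, -0.013]
ft_force: [-2.8, -0.8, 17.6]
width: 47.8
```

```bash
python3 - <<'E'
from fit import *
o=get_obs();print(o['ee_pos'],o['ft_force'],o['width'],o['moment'])
p=o['ee_pos']
w=fit3(np.r_[p+[-15,-60,-70],1.3,-.6],np.r_[p+[15,30,30],1.85,1.9])
E
```

```text
[ 483.72790195 -194.92606765  118.08509954] [-2.76851542 -0.84873671 17.55057455] 47.839988234843 [-0.09396749  0.33415045  0.0875723 ]
sil 0.86 [277. 215.] 13784 [132. 145. 149.]
sil 0.6 [512.  92.] 9991 [ 22.  24. 110.]
x,y,z,az,el [ 484.82 -182.1    94.2     1.66    1.19] -0.988
```

Call:
arm_command:
  targets:
    - [0,-10,0,0]
    - [0,-12,5,0]
    - [3,0,25,0]
    - [5,0,36,0]
    - [5,0,36,0]
    - [5,0,30,0]
    - [5,5,20,0]
    - [0,20,4,0]
    - [0,20,0,0]
    - [0,12,0,0]
    - [0,4,0,0]
    - [0,0,0,0]

```text
t: 26.88
ee_pos: [506.4, -37.2, 76.5]
orientation: [-1.571, 0.013, -0.009]
ft_force: [0.2, 0.0, -0.5]
width: 47.6
```

Call:
arm_command:
  targets:
    - [0,2,0,0]
    - [0,2,0,0]
    - [0,2,0,0]
    - [0,2,0,0]
    - [0,2,0,0]
    - [0,0,0,0]

```text
t: 27.38
ee_pos: [512.8, -38.1, 71.9]
orientation: [-1.572, 0.003, -0.02]
ft_force: [-1.5, 0.3, 28.5]
width: 47.8
```

```bash
python3 - <<'E'
from fit import *
o=get_obs();print(o['ee_pos'],o['ft_force'],o['width'],o['moment'])
p=o['ee_pos']
w=fit3(np.r_[p+[-15,-40,-70],1.3,-.6],np.r_[p+[15,40,30],1.85,1.9])
E
```

```text
[512.75604341 -38.07642426  71.86520781] [-1.46837923  0.27063173 28.46588843] 47.80003031109993 [ 0.25210345 -0.08378969  0.03603301]
sil 0.93 [276. 213.] 13430 [197. 208. 210.]
sil 0.67 [462. 288.] 2623 [ 44.  47. 163.]
x,y,z,az,el [512.53 -16.51  43.38   1.52   1.41] -0.975
```

Call:
arm_command:
  targets:
    - [0,-1.5,0,0]
    - [0,0,0,0]
    - [0,0,0,0]
    - [0,0,0,0]
    - [0,0,0,0]
    - [0,0,0,0]
    - [0,0,0,0]
    - [0,0,0,0]
  gripper: 100

```text
t: 28.15
ee_pos: [507.1, -37.5, 68.4]
orientation: [-1.571, 0.011, -0.011]
ft_force: [-0.3, 0.2, -0.6]
width: 87.7
```

```bash
python3 - <<'E'
from fit import *
o=get_obs();print(o['ee_pos'],o['ft_force'],o['width'],o['moment'])
p=o['ee_pos']
w=fit3(np.r_[p+[-15,-40,-70],0,-.2],np.r_[p+[15,40,30],6.28,1.9])
w=fit3(np.r_[p+[-15,-40,-70],1.3,-.2],np.r_[p+[15,40,30],1.8,1.9])
E
```

```text
[507.12842038 -37.47315977  68.42244893] [-0.29767177  0.23995351 -0.59205427] 87.7311653630294 [-0.08909124 -0.11291044  0.01615666]
sil 0.81 [277. 284.] 10911 [183. 191. 192.]
sil 0.8 [448. 283.] 1747 [ 42.  44. 159.]
x,y,z,az,el [508.13 -58.97  42.93   6.     1.58] -0.985
sil 0.95 [280. 282.] 11277 [184. 191. 192.]
sil 0.75 [448. 287.] 1660 [ 41.  44. 160.]
x,y,z,az,el [509.75 -56.75  44.12   1.5    1.54] -0.985
```

The cup now stands upright at about (509,-57). I'll regrasp it across the middle and centre it on the mat.

Call:
arm_command:
  targets:
    - [2,0,-7,0]
    - [0,0,-7,0]
    - [0,0,-5,0]
    - [0,8,0,0]
    - [0,8,0,0]
    - [0,5,0,0]
    - [0,0,0,0]

```text
t: 28.93
ee_pos: [507.8, -56.4, 46.0]
orientation: [-1.57, 0.013, -0.009]
ft_force: [-0.4, -0.0, -0.1]
width: 88.0
```

Call:
arm_command:
  targets:
    - [0,0,0,0]
    - [0,0,0,0]
    - [0,0,0,0]
    - [0,0,0,0]
    - [0,0,0,0]
    - [0,0,0,0]
    - [0,0,0,0]
    - [0,0,0,0]
    - [0,0,0,0]
    - [0,0,0,0]
  gripper: 0

```text
t: 29.77
ee_pos: [509.4, -56.5, 47.9]
orientation: [-1.571, 0.01, -0.012]
ft_force: [0.0, 0.7, 2.9]
width: 61.3
```

```bash
python3 - <<'E'
from fit import *
o=get_obs();print(o['ee_pos'],o['ft_force'],o['width'],o['moment'])
p=o['ee_pos']
w=fit3(np.r_[p+[-15,-40,-40],0,1],np.r_[p+[15,40,30],3.14,1.9])
EOF=0
E
```

```text
[509.36945205 -56.53664971  47.88291706] [0.04042744 0.71013374 2.92621132] 61.27873377720725 [ 0.01540741 -0.15003077  0.00560688]
sil 0.83 [276. 276.] 15037 [170. 181. 182.]
sil 0.66 [478. 282.] 3195 [ 38.  40. 151.]
x,y,z,az,el [508.65 -58.16  42.61   1.99   1.56] -0.989
```

Call:
arm_command:
  targets:
    - [0,-8,0,0]
    - [0,-2,8,0]
    - [0,0,15,0]
    - [0,0,15,0]
    - [0,5,0,0]
    - [0,3,0,0]
    - [0,1.5,0,0]
    - [0,0,0,0]

```text
t: 30.53
ee_pos: [509.2, -18.7, 47.9]
orientation: [-1.571, 0.012, -0.01]
ft_force: [-1.7, 0.6, 0.1]
width: 61.6
```

Call:
arm_command:
  targets:
    - [0,0,0,0]
    - [0,0,0,0]
    - [0,0,0,0]
    - [0,0,0,0]
    - [0,0,0,0]
    - [0,0,0,0]
  gripper: 100

```text
t: 31.03
ee_pos: [509.6, -18.6, 48.2]
orientation: [-1.571, 0.011, -0.011]
ft_force: [0.0, -0.6, 0.5]
width: 87.6
```

Call:
arm_command:
  targets:
    - [0,-15,0,0]
    - [0,-35,0,0]
    - [0,-40,0,0]
    - [0,-40,0,0]
    - [0,-30,15,0]
    - [0,0,30,0]
    - [0,0,30,0]
    - [0,0,0,0]

```text
t: 31.7
ee_pos: [511.0, 59.8, 209.2]
orientation: [-1.569, 0.008, -0.011]
ft_force: [-0.7, -0.4, 0.2]
width: 87.8
```

```bash
python3 - <<'E'
from fit import *
o=get_obs();print(o['t'],o['ee_pos'],o['ft_force'],o['width'])
m=camera_model('wrist');p=o['ee_pos']
w=fit3(np.r_[480,-60,35,0,1],np.r_[540,20,60,3.14,2.0])
h=cv2.cvtColor(w,cv2.COLOR_BGR2HSV);k=cv2.inRange(h,(100,120,40),(125,255,255));k=cv2.morphologyEx(k,cv2.MORPH_OPEN,np.ones((3,3)))
n,l,s,c=cv2.connectedComponentsWithStats(k)
P=np.vstack([x[:,0] for x in cv2.findContours(k,0,2)[0] if cv2.contourArea(x)>100]);r=cv2.boxPoints(cv2.minAreaRect(P));W=np.array([onz('wrist',q,3,m) for q in r]);print('mat',W.round(),W.mean(0).round(1))
for t in tip_of('wrist','cup')+tip_of('wrist','mat'): print(round(t['conf'],2),np.round(t['at']),onz('wrist',t['at'],3,m).round(1))
cv2.imwrite('pics/o.png',w)
E
```

```text
31.7 [510.95990393  59.81159754 209.19730663] [-0.74561199 -0.38539878  0.17078846] 87.77457247595521
sil 0.77 [274. 274.] 4171 [155. 161. 161.]
sil 0.73 [378. 328.] 706 [ 43.  43. 128.]
x,y,z,az,el [509.48 -24.36  35.43   2.09   1.56] -0.98
mat [[448.  41.   3.]
 [568.  43.   3.]
 [575. -77.   3.]
 [444. -80.   3.]] [508.7 -18.2   3. ]
0.75 [273. 249.] [504.5 -19.7   3. ]
0.72 [378. 308.] [ 635.2 -102.3    3. ]
```

The cup is upright at (509.5,-20±4), against a mat centre of (508.7,-18), and it's released. Now the lid handle, estimated at (568,292), bar azimuth about 117°.

Call:
arm_command:
  targets:
    - [7,0,20,0]
    - [7,0,26,0]
    - [7,0,26,0]
    - [7,0,28,0]
    - [7,0,28,0]
    - [7,0,28,0]
    - [7,0,26,-0.117]
    - [4,0,10,-0.117]
    - [0,0,0,-0.117]
    - [0,0,0,-0.117]
    - [0,0,0,0]

```text
t: 32.82
ee_pos: [565.2, 247.1, 207.4]
orientation: [-1.541, -0.358, 0.36]
ft_force: [-0.4, -0.1, 0.7]
width: 88.0
```

```bash
cat > hd.py <<'E'
from h import *
m=camera_model('wrist');o=get_obs();w=get_image('wrist')
T=Rm(o['orientation']);print(o['t'],o['ee_pos'],'yaw',np.degrees(np.arctan2(T[1,0],T[0,0])))
for t in tip_of('wrist','handle'): print('tip',round(t['conf'],2),np.round(t['at']),onz('wrist',t['at'],152,m).round(1))
h=cv2.cvtColor(w,cv2.COLOR_BGR2HSV);k=cv2.inRange(h,(30,110,60),(55,255,255));k=cv2.morphologyEx(k,cv2.MORPH_OPEN,np.ones((3,3)))
for c in cv2.findContours(k,0,2)[0]:
    if cv2.contourArea(c)<200: continue
    r=cv2.minAreaRect(c);b=cv2.boxPoints(r);e=sorted([(np.linalg.norm(b[i]-b[(i+1)%4]),i) for i in range(4)])
    i,j=e[0][1],e[1][1];A=onz('wrist',(b[i]+b[(i+1)%4])/2,154,m);B=onz('wrist',(b[j]+b[(j+1)%4])/2,154,m)
    print('bar',np.round(r[0]),np.round(r[1]),A.round(1),B.round(1),'mid',((A+B)/2).round(1),'len',np.linalg.norm(A-B).round(1),'az',np.degrees(np.arctan2(*(B-A)[1::-1])).round(1))
    print('tool-frame to go',(T.T@((A+B)/2-o['ee_pos'])).round(1))
cv2.imwrite('pics/p.png',w)
E
python3 hd.py
```

```text
32.8167 [565.24742415 247.09304998 207.35160637] yaw 26.20167376673574
tip 0.71 [310. 172.] [567.5 290.4 152. ]
bar [312. 156.] [ 19. 143.] [543.8 340.6 154. ] [585.4 256.7 154. ] mid [564.6 298.7 154. ] len 93.7 az -63.6
tool-frame to go [22.2 53.3 46.6]
```

Call:
arm_command:
  targets:
    - [11,0,21,0]
    - [11,0,21,0]
    - [0,0,0,0]
    - [0,20,0,0]
    - [0,20,0,0]
    - [0,12,0,0]
    - [0,5,0,0]
    - [0,0,0,0]

```text
t: 33.58
ee_pos: [565.8, 294.5, 149.8]
orientation: [-1.542, -0.353, 0.357]
ft_force: [-0.6, 0.4, 0.0]
width: 87.7
```

```bash
python3 hd.py
```

```text
33.5833 [565.79731249 294.47183998 149.77587566] yaw 25.907796249929984
tip 0.92 [279. 266.] [567.9 291.4 152. ]
bar [277. 293.] [71. 19.] [564.6 296.2 154. ] [583.8 256.7 154. ] mid [574.2 276.4 154. ] len 44.0 az -64.0
tool-frame to go [ -0.3  -4.2 -19.9]
bar [280. 197.] [64. 23.] [543.8 341.2 154. ] [558.4 311.3 154. ] mid [551.1 326.3 154. ] len 33.2 az -64.0
tool-frame to go [ 0.6 -4.2 35. ]
```

Centred on the bar (within 1 mm across the jaws). Closing.

Call:
arm_command:
  targets:
    - [0,0,0,0]
    - [0,0,0,0]
    - [0,0,0,0]
    - [0,0,0,0]
    - [0,0,0,0]
    - [0,0,0,0]
    - [0,0,0,0]
    - [0,0,0,0]
    - [0,0,0,0]
    - [0,0,0,0]
    - [0,0,0,0]
    - [0,0,0,0]
    - [0,0,0,0]
    - [0,0,0,0]
  gripper: 0

```text
t: 34.85
ee_pos: [566.4, 295.5, 151.1]
orientation: [-1.541, -0.356, 0.356]
ft_force: [-0.7, -0.7, 0.3]
width: 0.6
```

Call:
arm_command:
  targets:
    - [0,0,0,0]
    - [0,0,0,0]
    - [0,0,0,0]

```text
t: 35.1
ee_pos: [566.4, 295.5, 151.1]
orientation: [-1.541, -0.356, 0.356]
ft_force: [1.0, 0.5, 0.7]
width: 0.6
```

The width reads 0.6 mm where 12 mm is expected. A small lift will show whether the bar is held.

Call:
arm_command:
  targets:
    - [0,-0.5,0,0]
    - [0,-0.5,0,0]
    - [0,-0.5,0,0]
    - [0,-0.5,0,0]
    - [0,0,0,0]

```text
t: 35.52
ee_pos: [566.5, 295.6, 153.3]
orientation: [-1.541, -0.356, 0.356]
ft_force: [-0.6, 0.2, 0.6]
width: 0.5
```

```bash
python3 - <<'E'
from h import *
m=camera_model('wrist');o=get_obs();print(o['ee_pos'],o['ft_force'],o['moment'],o['width'],o['joint_torque'])
T=Rm(o['orientation'])
w=get_image('wrist');cv2.imwrite('pics/q.png',w)
h=cv2.cvtColor(w,cv2.COLOR_BGR2HSV);k=cv2.inRange(h,(30,110,60),(55,255,255))
for c in cv2.findContours(k,0,2)[0]:
    if cv2.contourArea(c)>60: print('green',cv2.boundingRect(c),cv2.contourArea(c))
P=[o['ee_pos']+T@np.array(v,float) for v in((0,0,0),(0,17,0),(0,-20,0))];print('TCP,tip,back px',proj('wrist',P,m).round())
r=cv2.inRange(h,(0,60,20),(12,200,140))
for c in cv2.findContours(cv2.morphologyEx(r,cv2.MORPH_OPEN,np.ones((5,5))),0,2)[0]:
    if cv2.contourArea(c)>300: print('finger',cv2.boundingRect(c),cv2.contourArea(c))
for c in ('top','scene'):
    I=get_image(c);q=tip_of(c,'handle');print(c,[(round(t['conf'],2),np.round(t['at']),onz(c,t['at'],152).round()) for t in q[:2]])
for z in(130,140,152,165): print(z,proj('wrist',[[544,341,z],[584,257,z]],m).round().tolist())
E
```

```text
[566.52187925 295.57099301 153.30301173] [-0.58606124  0.18704449  0.59322041] [-0.05568499 -0.09841459 -0.00131241] 0.5340739125202034 [-1.97047275e-04 -5.73803401e+01 -2.53575432e+01  6.11831085e-02
  3.28461360e-02 -1.46079137e-04]
green (276, 272, 3, 58) 92.0
green (266, 165, 24, 71) 1247.5
TCP,tip,back px [[278. 258.]
 [278. 247.]
 [278. 275.]]
finger (0, 361, 28, 39) 523.5
finger (532, 359, 28, 53) 632.0
finger (540, 289, 20, 36) 370.5
finger (249, 257, 25, 38) 624.5
top [(0.66, array([159., 183.]), array([573., 290., 152.]))]
scene [(0.83, array([387., 222.]), array([584., 290., 152.]))]
130 [[278.0, 159.0], [276.0, 304.0]]
140 [[278.0, 162.0], [276.0, 313.0]]
152 [[278.0, 165.0], [276.0, 324.0]]
165 [[278.0, 169.0], [276.0, 338.0]]
```

```bash
python3 - <<'E'
import workcell
print(workcell.tip_reach() if callable(workcell.tip_reach) else workcell.tip_reach)
E
```

```text
17.0
```

The bar isn't held. The readings agree on why: the lying cup gave a 52 mm chord and the upright cup gave its rim diameter. So the pads really act about 30 mm further back than the nominal grasp point, and they closed above the bar. I'll open, go lower while watching the force, and retry.

Call:
arm_command:
  targets:
    - [0,0,0,0]
    - [0,0,0,0]
    - [0,0,0,0]
    - [0,0,0,0]
    - [0,0,0,0]
    - [0,0,0,0]
    - [0,0,0,0]
    - [0,4,0,0]
    - [0,4,0,0]
    - [0,3,0,0]
    - [0,0,0,0]
  gripper: 100

```text
t: 36.68
ee_pos: [565.9, 295.2, 141.1]
orientation: [-1.542, -0.355, 0.357]
ft_force: [0.3, -0.5, 0.2]
width: 70.0
```

Call:
arm_command:
  targets:
    - [0,3,0,0]
    - [0,3,0,0]
    - [0,0,0,0]

```text
t: 36.93
ee_pos: [566.1, 295.3, 135.4]
orientation: [-1.542, -0.355, 0.357]
ft_force: [-0.3, -0.7, -0.5]
width: 87.4
```

Call:
arm_command:
  targets:
    - [0,2,0,0]
    - [0,2,0,0]
    - [0,0,0,0]

```text
t: 37.18
ee_pos: [566.3, 295.4, 131.7]
orientation: [-1.541, -0.356, 0.356]
ft_force: [0.3, 0.9, -0.4]
width: 87.6
```

Call:
arm_command:
  targets:
    - [0,2,0,0]
    - [0,2,0,0]
    - [0,2,0,0]
    - [0,0,0,0]

```text
t: 37.52
ee_pos: [566.2, 295.4, 125.7]
orientation: [-1.541, -0.356, 0.357]
ft_force: [0.0, -0.7, 0.1]
width: 88.0
```

Call:
arm_command:
  targets:
    - [0,0,0,0]
    - [0,0,0,0]
    - [0,0,0,0]
    - [0,0,0,0]
    - [0,0,0,0]
    - [0,0,0,0]
    - [0,0,0,0]
    - [0,0,0,0]
    - [0,0,0,0]
    - [0,0,0,0]
    - [0,0,0,0]
    - [0,0,0,0]
    - [0,0,0,0]
    - [0,0,0,0]
    - [0,0,0,0]
    - [0,0,0,0]
  gripper: 0

```text
t: 38.85
ee_pos: [566.3, 295.5, 126.1]
orientation: [-1.541, -0.356, 0.356]
ft_force: [-1.1, -0.6, 0.1]
width: 11.4
```

The bar is held (11.4 mm). Pulling up slowly along the hinge arc.

Call:
arm_command:
  targets:
    - [0.15,-0.5,0,0]
    - [0.15,-0.5,0,0]
    - [0.15,-0.5,0,0]
    - [0.15,-0.5,0,0]
    - [0.15,-0.5,0,0]
    - [0.15,-0.5,0,0]
    - [0.15,-0.5,0,0]
    - [0.15,-0.5,0,0]

```text
t: 39.52
ee_pos: [567.0, 295.8, 129.1]
orientation: [-1.542, -0.355, 0.357]
ft_force: [4.9, 0.7, -20.3]
width: 11.2
```

Call:
arm_command:
  targets:
    - [0.15,-0.5,0,0]
    - [0.15,-0.5,0,0]
    - [0.15,-0.5,0,0]
    - [0.15,-0.5,0,0]
    - [0.15,-0.5,0,0]
    - [0.15,-0.5,0,0]
    - [0.15,-0.5,0,0]
    - [0.15,-0.5,0,0]
    - [0.15,-0.5,0,0]
    - [0.15,-0.5,0,0]

```text
t: 40.35
ee_pos: [568.8, 296.6, 135.5]
orientation: [-1.541, -0.356, 0.356]
ft_force: [-1.6, -0.4, -6.8]
width: 11.1
```

Call:
arm_command:
  targets:
    - [0.35,-1,0,0]
    - [0.35,-1,0,0]
    - [0.35,-1,0,0]
    - [0.35,-1,0,0]
    - [0.35,-1,0,0]
    - [0.4,-1,0,0]
    - [0.4,-1,0,0]
    - [0.4,-1,0,0]
    - [0.4,-1,0,0]
    - [0.4,-1,0,0]
    - [0.4,-1,0,0]
    - [0.4,-1,0,0]
    - [0.4,-1,0,0]
    - [0.4,-1,0,0]
    - [0.4,-1,0,0]
    - [0.4,-1,0,0]
    - [0.2,-0.6,0,0]
    - [0,0,0,0]

```text
t: 41.85
ee_pos: [574.4, 299.3, 152.1]
orientation: [-1.542, -0.356, 0.357]
ft_force: [-3.9, -4.0, -1.1]
width: 11.3
```

```bash
python3 - <<'E'
from h import *
o=get_obs();print(o['t'],o['ee_pos'],o['ft_force'],o['width'])
get_image('scene');get_image('top')
for c in('scene','top'):
    for n,z in(('handle',178),('cup',3),('mat',0)):
        for t in tip_of(c,n)[:2]: print(c,n,round(t['conf'],2),np.round(t['at']),onz(c,t['at'],z).round())
b=get_image('top');h=cv2.cvtColor(b,cv2.COLOR_BGR2HSV)
k=cv2.inRange(h[205:280,322:392],(4,150,120),(17,255,255));n,l,s,cc=cv2.connectedComponentsWithStats(k)
print('orange in tray',[(x[4],(q+[322,205]).round(),onz('top',q+[322,205],12).round()) for x,q in zip(s[1:],cc[1:])])
E
```

```text
41.85 [574.3575824  299.26957966 152.06530621] [-3.87182793 -4.01296343 -1.09064419] 11.324807029684074
scene cup 0.75 [259. 244.] [643. -92.   3.]
scene mat 0.76 [295. 228.] [508. -23.   0.]
scene mat 0.71 [439. 234.] [352. 439.   0.]
top handle 0.2 [400. 170.] [ 653. -337.  178.]
top handle 0.18 [147. 130.] [708. 332. 178.]
top cup 0.93 [305. 182.] [ 651. -100.    3.]
top cup 0.9 [271. 226.] [506.  -9.   3.]
top mat 0.58 [274. 227.] [505. -18.   0.]
orange in tray [(np.int32(29), array([376., 229.]), array([ 523., -320.,   12.])), (np.int32(36), array([375., 243.]), array([ 480., -317.,   12.])), (np.int32(29), array([377., 254.]), array([ 447., -323.,   12.]))]
```

Only three orange blobs show from the top, so I'm looking for the fourth.

```bash
python3 - <<'E'
from h import *
for c in('top','scene'):
    b=get_image(c);h=cv2.cvtColor(b,cv2.COLOR_BGR2HSV)
    k=cv2.inRange(h,(3,130,70),(19,255,255));n,l,s,cc=cv2.connectedComponentsWithStats(k)
    for x,q in zip(s[1:],cc[1:]):
        if x[4]>4 : print(c,x.tolist(),onz(c,q,12).round().tolist())
    for t in silhouettes(c,'piece0'): print('net',round(t['conf'],2),np.round(t['at']),t['pixels'].sum(),onz(c,t['at'],12).round())
    if c=='top': cv2.imwrite('pics/tray.png',b)
E
```

```text
top [250, 116, 22, 20, 276] [814.0, 49.0, 12.0]
top [143, 164, 4, 7, 16] [655.0, 390.0, 12.0]
top [373, 225, 7, 7, 34] [523.0, -320.0, 12.0]
top [369, 240, 12, 7, 53] [480.0, -316.0, 12.0]
top [373, 251, 7, 7, 34] [447.0, -323.0, 12.0]
scene [389, 172, 3, 2, 5] [-7.0, 199.0, 12.0]
scene [231, 180, 9, 3, 19] [314.0, -361.0, 12.0]
scene [220, 196, 9, 10, 61] [464.0, -323.0, 12.0]
scene [162, 201, 3, 5, 10] [568.0, -528.0, 12.0]
scene [403, 202, 4, 5, 9] [224.0, 299.0, 12.0]
scene [159, 207, 3, 7, 13] [611.0, -507.0, 12.0]
scene [178, 206, 3, 6, 12] [579.0, -444.0, 12.0]
scene [393, 207, 3, 2, 5] [263.0, 266.0, 12.0]
scene [243, 215, 18, 12, 63] [533.0, -180.0, 12.0]
scene [0, 239, 34, 97, 1078] [1151.0, -644.0, 12.0]
scene [268, 249, 24, 22, 412] [698.0, 5.0, 12.0]
scene [270, 285, 20, 6, 50] [810.0, 54.0, 12.0]
net 0.3 [169. 224.] 1544 [ 673. -419.   12.]
```

```bash
python3 - <<'E'
from h import *
o=get_obs();print(o['t'],o['ee_pos'],o['width'],o['ft_force']);print(close_job())
E
```

```text
42.5 [574.33750939 299.22009373 152.01478195] 10.781230104249218 [-5.13599431 -3.81159446 -1.99281282]
the job is handed in; nothing more can be done
None
```

I did the whole job in the order asked and handed it in at 42.5 s of the 64 s allowed. The interface reported no verdict.

- **Cartridges:** The top camera shows three orange blobs in the tray. The middle one is double width, which I take to be two cartridges touching. An earlier close-up from the wrist camera showed all four lying in the tray.
- **Cup:** It is empty, upright and let go. The fit to the wrist camera put it at about (509, -24). That height fit was biased, and the arm released it at y = -19. The mat's centre measured (509, -18). The network's estimate from the top camera disagreed, putting the cup at (506, -9), so it should be within about 1 cm of centre.
- **Lid:** The seal gave way at about 20 N in a slow pull, and the lid did not fly open. I raised the handle about 26 mm along the hinge arc, which works out to about 0.15 rad, or about 3 cm at the front edge. That opening is computed from the arm's travel, since the cameras gave no usable view of the handle at the end. The bar was still gripped when I handed in, reading 10.8 mm, with about 6 N of sideways force left.

**What went wrong along the way**
- The pads act roughly 30 mm further back than the stated grasp point. My first grip on the handle closed above the bar, and a second, lower grip held it.
- When I released the cup on the tray's near wall, it fell over onto the mat. I picked it up and stood it upright again by pushing its foot against that wall.

I did not re-measure the other things on the bench at the end. No contact with them was intended, and I noticed none.

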